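Pack plug-in cards and a relay in the sliding-lid transport box

TASK

Pack the service kit for transport: draw the lid of the grey box out of its rails, lift each circuit card that stands in the aluminium rack out of its slot and stand it all the way down in a card slot of the box, one card to a slot, and stand the relay upright in the empty bay of the same box. When everything is below the rim, slide the lid back in under the rails until it is fully shut, and leave the other things on the bench alone.

Things in the scene. Friction and masses are not known exactly. Their poses are not given: they have to be found in the camera images.
- transport_box: grey open-topped box with aluminium rails, fixed to the bench, outside 106 (x; 123 over the flared rail ends) x 208 (y) x 114 (z) mm. Origin at the middle of its underside; y along it, z up. Inside 92 x 198 mm, floor at z 6, rim on which the lid slides at z 103 mm. The lid enters at the -y end and is pushed towards +y, to an end wall (114 mm high) whose inner face is at y 99 mm
- rail_mouth (a point): on the rim level (box z 103, y -77 mm), midway between the rails, where their overhanging lips begin; axes as the box. Webs at x +-53 mm; lips from there on to the +y end, reaching in to x +-46 mm, underside 8 mm and top 11 mm above this point. On the last 27 mm towards -y there are no lips and the webs flare out: lay the lid's leading end down there, then push it on under the lips
- box_slot_1 (a point): middle of the box floor at a card slot (box y 69 mm, z 6 mm), axes as the box. A card stands in it across the box (its x along the box x, either way round). The slot is 7 mm wide (y) between guide ribs on both side walls, flared to about 20 mm at the mouth 52 mm above the floor; 75 mm between facing ribs, 92 mm between walls
- box_slot_2 (a point): the same for the next card slot (box y 34 mm)
- box_slot_3 (a point): the same for the third card slot (box y -1 mm)
- box_bay (a point): middle of the floor of the relay bay (box y -60 mm, z 6 mm), axes as the box; bay 92 (x) x 78 (y) mm, between the -y end wall and a 40 mm high divider
- lid: grey sliding lid, plate 102 (x) x 203 (y) x 5 (z) mm, origin at the middle of its underside, leading (+y) corners clipped by 6 mm, about 0.2 kg. In the rails it has 2 mm play to each side and 3 mm above. Shut, its origin is at box x 0, y -2.5, z 103 mm, leading edge against the end wall. Starts in the rails, shut or out by up to 25 mm; draws off towards box -y, free of the box after about 205 mm
- lid_handle (a point): centre of the grip bar of the black bow handle in the middle of the lid: bar 72 (x) x 12 (y) x 20 (z) mm, this point 27 mm above the lid's underside; axes as the lid
- card_rack: aluminium rack fixed to the bench, base 112 (x) x 170 (y) x 8 (z) mm, walls along y at x +-46 to 51 mm up to z 60 mm, four card slots at y -54, -18, 18, 54 mm (7 mm wide, guides up to z 57, floor at z 8 mm). Origin at the middle of its underside; cards stand across it, their x along its x
- relay: light grey relay module standing on the bench, about 0.11 kg. Origin at the middle of its underside, z up. Lower block 62 (x) x 36 (y) x 53 (z) mm, above it a narrower block 38 (x) x 36 (y) mm up to z 85 mm
- card_1: upright plug-in circuit card; two or three of four alike are present. Origin at the middle of the board's bottom edge; z up, x along it. Board 85 (x) x 3 (y) x 60 (z) mm, parts 13 mm off the +y face, 4 mm off the other; on top an aluminium strip 80 x 16 mm (z 60 to 63) and a black bow handle, grip bar 50 (x) x 10 (y) mm, z 72 to 92 mm. About 0.14 kg. May lean a few degrees in the rack
- card_2: plug-in circuit card like card_1 (None if absent)
- card_3: plug-in circuit card like card_1 (None if absent)
- card_4: plug-in circuit card like card_1 (None if absent)
- multimeter: bystander: multimeter 145 x 75 x 44 mm, lying to the left
- capacitor_1: bystander: upright can capacitor, 54 mm thick, 191 mm high, at the back left; origin at the middle of its underside
- capacitor_2: bystander: the same, beside it
- white_carton: bystander: small printed white carton 75 x 130 x 45 mm at the back
- solder_reel: bystander: reel of solder wire, 62 x 70 x 58 mm, at the back

How it is judged:
By the outcome, as a careful person would: the job done as asked, in the order asked, and still so for the second after the job is handed in, with the robot touching nothing.
Of card_1, card_2, card_3, card_4 only 2 to 3 are there at a start; the rules pass over those that are not, and their reading is None.
At some moment in a run one of lid may be knocked a few centimetres aside while the robot is not near it.
Once in a run the grip may slacken for a moment while it holds something.
It also fails if it takes over 210 s, if anything falls off the work surface, if the arm or the gripper's body presses on something with over 40 N, if the wrist force passes 120 N, or if a joint passes its speed limit or range.

ROBOT

A 6-joint arm with a two-finger parallel gripper is mounted at the origin on a cart in front of the work surface, level with it; the furniture and walls round the work are solid. World frame = base frame: x ahead of the robot, y to its left, z up, the work surface at z = 0. Lengths are in m, angles in degrees, forces in N, time in s.
With the tool pointing down it reaches from about 0.375 to 0.9 m from the base axis. Payload 3.1 kg.
Tool frame: the origin (TCP) lies between the finger pads; the fingertips stand 22 mm ahead of it and the grasp point (between the pads) lies 3 mm ahead of it; z points along the fingers, y is the line along which they close (so a half turn about z gives the same grasp; the last joint's range is limited). The gripper opens to 87 mm and grips with 3 to 60 N. Pads are 19 mm wide; open, the fingers measure 117 mm over their backs; the gripper's body (75 mm by 190 mm) begins 51 mm behind the grasp point.
Start: joints at [56.923, 30.224, 82.088, -0, 67.689, -10.227], TCP at [0.243, 0.576, 0.245] pointing down, gripper open.
Joint ranges: [-176.69, 176.69], [-43.24, 126.21], [12.49, 139.97], [-82, 262], [0, 151.66], [-163.58, 163.58]. Speed limits (degrees/s): [159.86, 159.86, 180, 180, 180, 180].

INTERFACE

Orientations are given as a 3x3 rotation matrix whose columns are the frame's x, y, z axes.
In Python, from rig import bot, capture, search_frame, outline_of, spot_point gives the robot as it stands.
- The arm moves only by the tool jog_arm, never from a script. Its argument "rows" is text: rows parted by semicolons, each of 7 numbers parted by spaces: the opening, from 0 (shut) to 1 (fully open), then the shift along the tool's x, y, z as a fraction of full scale, then the turn, a rotation vector about the tool's x, y, z as a fraction of full scale. A call has 1 to 20 rows; each row is the pose to reach, as a shift and turn from the pose commanded when the call began, along the tool's axes at that moment; what a row does not reach only later rows make up. Full scale, the value 1, is 0.5 m for a shift and pi/4 rad for a turn. A row lasts 1/12 s, in which the tool goes at most 41.7 mm and 7.16 degrees, less where a joint would pass 70% of its speed; a pose out of reach is approached as far as the arm can. A call with a number of a shift or a turn outside -1 to 1 is refused whole. A call with a gripper value outside its range is refused whole. The fingers move at their own pace and stop on an object; the grip force is fixed at half the most. Time passes only in rows, so rows that repeat a pose let the fingers close. It gives the time, the measured TCP pose, the force, the opening and the grip force at its end, in the units of the state.
- bot.read_state(): the state, without advancing time (a new reading comes with each control period).
- capture(name): name is "side" or "top" or "wrist"; returns a dict with "pixels" (420x560x3 uint8, red, green, blue), "fx", "fy", "cx", "cy" (pixels), "R" (3x3) and "t" (3): a world point X has camera coordinates R X + t; the wrist camera has in their place "mount" (4x4, takes a point from camera to tool coordinates, whose origin is the TCP and whose axes are the flange's). Camera axes: x right, y down, z forward; pixel columns grow to the right and rows downward; lengths in m; the calibration is good to about 2 mm. A picture is of the moment at which its call begins: read the wrist's pose just before it. There is no depth.
- bot.hand_in(): hands the job in; it is judged then, once.
Trained networks look in a picture, given as the dict that the camera call returned (one of the last four; its "shot" number tells which), for a name from the list of things; names that differ only in an ending like _2 or _b are one class to them, and where a whole thing is asked for, a point or a joint stands for the part that bears it (a point fixed in the world has none). Each returns a list of dicts, best first, with "conf" (0 to 1); they miss things now and then, are a little off and sometimes report something else, mostly with a low value. They report only what shows in the picture. A call takes as long as a camera call.
- search_frame(label, picture): "point" ([x, y, z] in m, in world coordinates, good to about 4 mm: the middle of the surface that is visible of it).
- outline_of(label, picture): "region" (420x560 bool, what is visible of it).
- spot_point(label, picture): "point" ([x, y, z] in m, in world coordinates, good to about 4 mm: a listed point, or the origin of a listed thing).
The state is a dict: "time_s": time; "joint_positions": joint angles; "qvel": joint speeds; "tau": joint torques, N m; "position": TCP position; "tcp_rot": TCP orientation; "force": force on the tool from outside, world axes, zero at the start; "moment": the same for the moment, N m; "opening": opening from 0.0 (shut) to 1.0 (fully open); "grasp_force": force on a finger pad.
Only numpy, scipy, OpenCV 4.12 (cv2) and the standard library are available. Lean on these libraries where they do the work, as an engineer would, in place of code of your own. Each camera call takes 0.05 s, during which the arm holds its last target. There are 200 camera calls.

## Working session

There is one attempt and no reset: what is moved stays moved. The work goes in short steps, Python scripts to look and compute and a tool call to move; the robot and the scene stay as the last step left them, time stands still between calls to the robot, and variables do not carry over. Pictures are saved under pics/ and viewed, at most 20 in all, crops included, and the job is handed in when it is done.

Besides the shell and the picture viewer there is one more tool, called as name(argument=value, ...) on one line, values as JSON. jog_arm: Moves the arm, as the interface text tells. Its arguments: {"type":"object","properties":{"rows":{"type":"string"}},"required":["rows"]}

```bash
ls; mkdir -p pics; cat > h.py <<'E'
import numpy as np, cv2
from rig import bot, capture, search_frame, outline_of, spot_point
def save(p,n): cv2.imwrite('pics/'+n,cv2.cvtColor(p['pixels'],cv2.COLOR_RGB2BGR))
def sp(l,p,n=4):
    for d in spot_point(l,p)[:n]: print(l,np.round(d['point'],4),round(d['conf'],2))
def sf(l,p,n=4):
    for d in search_frame(l,p)[:n]: print('  frame',l,np.round(d['point'],4),round(d['conf'],2))
E
python3 - <<'E'
from h import *
s=bot.read_state(); print(s['position'],np.round(s['tcp_rot'],3))
for n in ['top','side']:
    p=capture(n); save(p,n+'1.png'); print(n,np.round(p['R'],3).tolist(),p['t'],p['fx'])
    for l in ['transport_box','rail_mouth','lid','lid_handle','box_slot_1','box_slot_3','box_bay','card_rack','relay','card_1','multimeter','capacitor_1','white_carton','solder_reel']: sp(l,p)
im=np.hstack([cv2.imread('pics/top1.png'),cv2.imread('pics/side1.png')])
E
```

```text
pics
[0.24227285 0.575379   0.2435741 ] [[-0.922  0.388 -0.001]
 [ 0.388  0.922 -0.002]
 [ 0.    -0.002 -1.   ]]
top [[-0.024, -1.0, -0.009], [-0.995, 0.025, -0.093], [0.093, 0.006, -0.996]] [0.19207635 0.58792872 1.399464  ] 442.42733430908703
transport_box [ 0.5426 -0.0791  0.0043] 0.71
rail_mouth [ 0.7145 -0.1239 -0.0023] 0.35
lid [ 0.536  -0.0948  0.1031] 0.65
lid_handle [ 0.5378 -0.0932  0.1296] 0.67
box_slot_1 [ 0.544  -0.0436  0.0068] 0.9
box_slot_1 [ 0.5501 -0.01    0.0101] 0.76
box_slot_3 [ 0.544  -0.0436  0.0068] 0.9
box_slot_3 [ 0.5501 -0.01    0.0101] 0.76
card_rack [0.5319 0.3099 0.0009] 0.89
relay [0.4283 0.113  0.002 ] 0.64
card_1 [0.534  0.2883 0.008 ] 0.73
multimeter [4.703e-01 5.334e-01 3.000e-04] 0.8
capacitor_1 [ 0.7141  0.2956 -0.0015] 0.84
capacitor_1 [ 0.6993  0.3869 -0.0022] 0.72
white_carton [ 7.05e-01  7.26e-02 -1.00e-04] 0.58
solder_reel [ 0.7142 -0.1248 -0.0016] 0.67
solder_reel [ 0.5394 -0.0776  0.0052] 0.32
side [[0.893, -0.451, -0.0], [-0.208, -0.411, -0.888], [0.4, 0.792, -0.461]] [-0.42909063  0.30828182  0.77825103] 400.4373128953023
transport_box [ 0.5412 -0.0755  0.0055] 0.97
rail_mouth [ 0.5296 -0.1538  0.1094] 0.64
lid [ 0.5367 -0.0918  0.1031] 0.73
lid_handle [ 0.5382 -0.0956  0.1296] 0.85
box_bay [4.649e-01 5.298e-01 5.000e-04] 0.33
card_rack [ 0.5323  0.3076 -0.0006] 0.86
relay [ 0.4246  0.112  -0.0005] 0.8
card_1 [0.5394 0.3616 0.0084] 0.78
card_1 [0.5282 0.2919 0.0071] 0.57
multimeter [0.4671 0.529  0.001 ] 0.62
capacitor_1 [0.7087 0.2972 0.0008] 0.85
capacitor_1 [0.7006 0.3819 0.0019] 0.84
white_carton [7.117e-01 6.780e-02 6.000e-04] 0.66
solder_reel [ 0.7157 -0.1201 -0.0036] 0.56
```

View pics/top1.png

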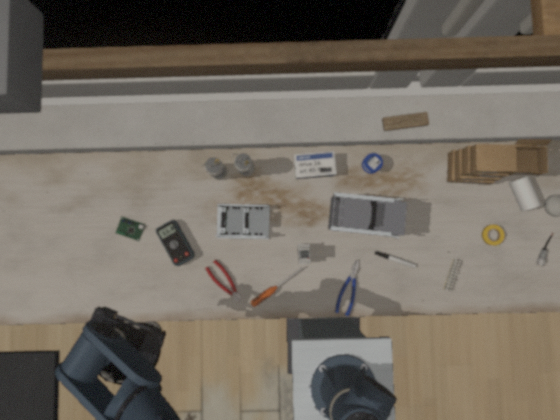

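View pics/side1.png

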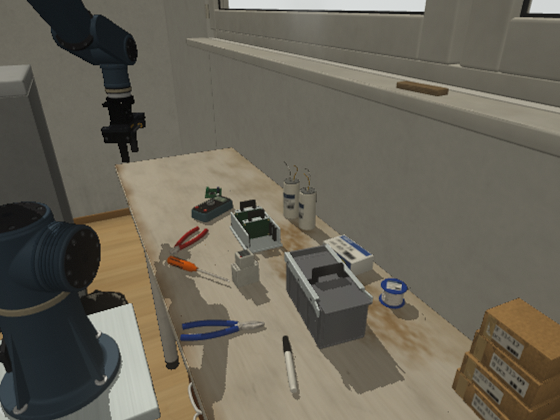

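The top view shows the box at about (368,214), the rack at (244,221) with two or three cards, and the relay at (308,252). Bench is free to the right of the box, around (440,215), for the lid. I'll go over the rack and look.

```bash
cat >> h.py <<'E'
def tgt(pos,yaw=None,tilt=None):
    """fractions to reach pos (world) with tool y at angle yaw (deg, world), tool down"""
    from scipy.spatial.transform import Rotation as Ro
    s=bot.read_state(); R=np.array(s['tcp_rot']); p=np.array(s['position'])
    d=R.T@(np.array(pos)-p)/0.5
    r=np.zeros(3)
    if yaw is not None:
        a=np.radians(yaw); y=np.array([np.cos(a),np.sin(a),0]); z=np.array([0,0,-1.]); x=np.cross(y,z)
        r=Ro.from_matrix(R.T@np.column_stack([x,y,z])).as_rotvec()/(np.pi/4)
    print('MOVE',np.round(d,4),np.round(r,4),'yaw now',np.degrees(np.arctan2(R[1,1],R[0,1])).round(2))
E
python3 - <<'E'
from h import *
tgt([.50,.31,.36],86)
E
```

```text
MOVE [-0.6809 -0.2903 -0.2309] [-1.000e-04 -0.000e+00 -4.189e-01] yaw now 67.15
```

jog_arm(rows="1 -0.17 -0.07 -0.23 0 0 -0.1; 1 -0.681 -0.29 -0.231 0 0 -0.419; 1 -0.681 -0.29 -0.231 0 0 -0.419; 1 -0.681 -0.29 -0.231 0 0 -0.419; 1 -0.681 -0.29 -0.231 0 0 -0.419; 1 -0.681 -0.29 -0.231 0 0 -0.419; 1 -0.681 -0.29 -0.231 0 0 -0.419; 1 -0.681 -0.29 -0.231 0 0 -0.419; 1 -0.681 -0.29 -0.231 0 0 -0.419; 1 -0.681 -0.29 -0.231 0 0 -0.419; 1 -0.681 -0.29 -0.231 0 0 -0.419; 1 -0.681 -0.29 -0.231 0 0 -0.419; 1 -0.681 -0.29 -0.231 0 0 -0.419; 1 -0.681 -0.29 -0.231 0 0 -0.419; 1 -0.681 -0.29 -0.231 0 0 -0.419")

```text
time_s: 2.75
position: [0.4988, 0.3112, 0.3596]
tcp_rot: [[-0.998, 0.068, -0.001], [0.068, 0.998, -0.0], [0.001, -0.0, -1.0]]
force: [0.0, 0.4, 0.3]
opening: 1.001
grasp_force: 0.0
```

```bash
python3 - <<'E'
from h import *
s=bot.read_state(); p=capture('wrist'); save(p,'w1.png'); print(np.round(p['mount'],3).tolist(),p['fx'])
print(s['position'])
for l in ['card_rack','card_1','relay']: sp(l,p); sf(l,p)
t=[.52,-.10,.36]
tgt(t,82)
E
```

```text
[[-0.0, -0.965, -0.263, 0.072], [1.0, -0.0, -0.0, 0.001], [0.0, -0.263, 0.965, -0.14], [0.0, 0.0, 0.0, 1.0]] 330.4797978060563
[0.49882329 0.3111564  0.35961345]
card_rack [ 5.340e-01  3.063e-01 -2.000e-04] 0.73
  frame card_rack [0.5334 0.3083 0.0094] 0.68
card_1 [0.5367 0.3655 0.0045] 0.58
  frame card_1 [0.5298 0.3609 0.071 ] 0.84
  frame card_1 [0.5274 0.2905 0.0654] 0.78
relay [ 0.4271  0.1163 -0.0007] 0.61
  frame relay [0.4266 0.132  0.0562] 0.86
MOVE [-9.680e-02 -8.161e-01  1.000e-04] [-0.0001 -0.0001  0.0898] yaw now 86.04
```

View pics/w1.png

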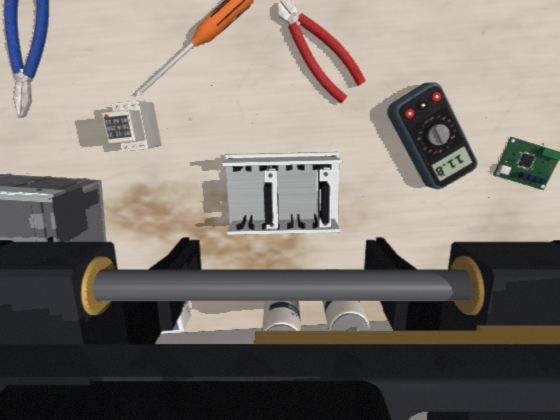

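The wrist view shows two cards standing in the rack, with handles at pixels (270,197) and (324,203). The rack is nearly square to the tool, and the relay is at (128,125). On to the box.

jog_arm(rows="1 -0.097 -0.816 0 0 0 0.09; 1 -0.097 -0.816 0 0 0 0.09; 1 -0.097 -0.816 0 0 0 0.09; 1 -0.097 -0.816 0 0 0 0.09; 1 -0.097 -0.816 0 0 0 0.09; 1 -0.097 -0.816 0 0 0 0.09; 1 -0.097 -0.816 0 0 0 0.09; 1 -0.097 -0.816 0 0 0 0.09; 1 -0.097 -0.816 0 0 0 0.09; 1 -0.097 -0.816 0 0 0 0.09; 1 -0.097 -0.816 0 0 0 0.09; 1 -0.097 -0.816 0 0 0 0.09; 1 -0.097 -0.816 0 0 0 0.09; 1 -0.097 -0.816 0 0 0 0.09; 1 -0.097 -0.816 0 0 0 0.09")

```text
time_s: 4.35
position: [0.52, -0.0988, 0.3601]
tcp_rot: [[-0.99, 0.138, -0.0], [0.138, 0.99, 0.0], [0.0, 0.0, -1.0]]
force: [-0.2, -0.5, 1.0]
opening: 0.997
grasp_force: 0.0
```

```bash
cat >> h.py <<'E'
def px(p,s,uv,z):
    """pixel -> world at height z (wrist if mount)"""
    uv=np.atleast_2d(uv).astype(float)
    d=np.column_stack([(uv[:,0]-p['cx'])/p['fx'],(uv[:,1]-p['cy'])/p['fy'],np.ones(len(uv))])
    if 'mount' in p and p['mount'] is not None:
        M=np.array(p['mount']); T=np.eye(4); T[:3,:3]=s['tcp_rot']; T[:3,3]=s['position']; W=T@M
    else:
        W=np.eye(4); W[:3,:3]=np.array(p['R']).T; W[:3,3]=-W[:3,:3]@np.array(p['t'])
    d=d@W[:3,:3].T; o=W[:3,3]
    return o+d*((z-o[2])/d[:,2])[:,None]
def look(n):
    import pickle
    s=bot.read_state(); p=capture('wrist'); save(p,n); pickle.dump((p,s),open('last.pkl','wb')); return p,s
def last():
    import pickle; return pickle.load(open('last.pkl','rb'))
E
python3 - <<'E'
from h import *
p,s=look('w2.png'); print(s['position'])
for l in ['transport_box','rail_mouth','lid','lid_handle','box_slot_1','box_bay']: sp(l,p)
E
```

```text
[ 0.51995824 -0.09876177  0.36010899]
lid [ 0.5384 -0.095   0.1001] 0.79
lid [ 0.5379 -0.0894  0.1302] 0.44
lid_handle [ 0.5393 -0.0901  0.1302] 0.59
```

View pics/w2.png

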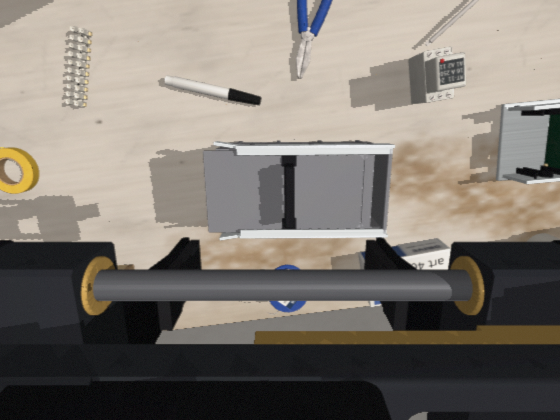

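The box lies nearly square to the tool: rails at v≈149 and v≈234, u 238–392. The handle bar is at u≈289, v 155–225, and the lid sticks out to u≈205.

```bash
python3 - <<'E'
from h import *
p,s=last()
im=p['pixels'].astype(int); g=im.sum(2)
# bar: dark in lid area
m=(g[150:230,270:310]<120); v,u=np.nonzero(m); print('bar uv',u.min()+270,u.max()+270,v.min()+150,v.max()+150)
bar=px(p,s,[[289,165],[289,212],[284,190],[294,190]],.140); print(bar.round(4))
# bright rails: per column rows
top=[];bot_=[]
for c in range(245,386,6):
    r=np.nonzero(g[135:170,c]>600)[0]; r2=np.nonzero(g[215:250,c]>600)[0]
    if len(r) and len(r2): top.append([c,135+r.mean()]); bot_.append([c,215+r2.mean()])
A=px(p,s,top,.114);B=px(p,s,bot_,.114)
for X in (A,B):
    k=np.polyfit(X[:,1],X[:,0],1); print('yaw',90-np.degrees(np.arctan(k[0])),'x at y=-.09',np.polyval(k,-.09), len(X))
print(px(p,s,[[392,147],[389,233],[238,149],[238,235]],.114).round(4))
print(px(p,s,[[205,150],[205,232]],.108).round(4))
E
```

```text
bar uv 282 294 156 228
[[ 0.5008 -0.0875  0.14  ]
 [ 0.5538 -0.0946  0.14  ]
 [ 0.5277 -0.0968  0.14  ]
 [ 0.5293 -0.0857  0.14  ]]
yaw 83.0234013679329 x at y=-.09 0.48631498971680626 24
yaw 82.11202413322647 x at y=-.09 0.590250799619382 24
[[ 0.5003  0.0332  0.114 ]
 [ 0.6054  0.0241  0.114 ]
 [ 0.478  -0.1435  0.114 ]
 [ 0.5821 -0.1618  0.114 ]]
[[ 0.4742 -0.183   0.108 ]
 [ 0.5745 -0.2033  0.108 ]]
```

```bash
python3 - <<'E'
from h import *
tgt([.5378,-.0915,.135],82.6)
E
```

```text
MOVE [-0.0327  0.0215  0.4502] [-0.0001  0.0001 -0.0134] yaw now 82.0
```

jog_arm(rows="0.5 -0.0327 0.0215 0 0 0 -0.0134; 0.5 -0.0327 0.0215 0.1 0 0 -0.0134; 0.5 -0.0327 0.0215 0.18 0 0 -0.0134; 0.5 -0.0327 0.0215 0.26 0 0 -0.0134; 0.5 -0.0327 0.0215 0.33 0 0 -0.0134; 0.5 -0.0327 0.0215 0.38 0 0 -0.0134; 0.5 -0.0327 0.0215 0.42 0 0 -0.0134; 0.5 -0.0327 0.0215 0.44 0 0 -0.0134; 0.5 -0.0327 0.0215 0.45 0 0 -0.0134; 0.5 -0.0327 0.0215 0.45 0 0 -0.0134; 0.5 -0.0327 0.0215 0.45 0 0 -0.0134; 0 -0.0327 0.0215 0.45 0 0 -0.0134; 0 -0.0327 0.0215 0.45 0 0 -0.0134; 0 -0.0327 0.0215 0.45 0 0 -0.0134; 0 -0.0327 0.0215 0.45 0 0 -0.0134; 0 -0.0327 0.0215 0.45 0 0 -0.0134; 0 -0.0327 0.0215 0.45 0 0 -0.0134")

```text
time_s: 6.12
position: [0.5379, -0.0922, 0.1354]
tcp_rot: [[-0.992, 0.129, 0.001], [0.129, 0.992, -0.001], [-0.001, -0.001, -1.0]]
force: [-0.3, 1.2, 2.9]
opening: 0.134
grasp_force: 30.4
```

jog_arm(rows="0 0 0 -0.003 0 0 0; 0 0 -0.02 -0.003 0 0 0; 0 0 -0.05 -0.003 0 0 0; 0 0 -0.08 -0.003 0 0 0; 0 0 -0.11 -0.003 0 0 0; 0 0 -0.14 -0.003 0 0 0; 0 0 -0.17 -0.003 0 0 0; 0 0 -0.20 -0.003 0 0 0; 0 0 -0.23 -0.003 0 0 0; 0 0 -0.26 -0.003 0 0 0; 0 0 -0.29 -0.003 0 0 0; 0 0 -0.32 -0.003 0 0 0; 0 0 -0.35 -0.003 0 0 0; 0 0 -0.38 -0.003 0 0 0; 0 0 -0.41 -0.003 0 0 0; 0 0 -0.44 -0.003 0 0 0; 0 0 -0.44 -0.003 0 0 0")

```text
time_s: 7.53
position: [0.5096, -0.3142, 0.1368]
tcp_rot: [[-0.991, 0.132, 0.002], [0.132, 0.991, -0.003], [-0.002, -0.003, -1.0]]
force: [0.5, 0.6, -2.2]
opening: 0.138
grasp_force: 3.0
```

```bash
python3 - <<'E'
from h import *
p=capture('side'); save(p,'s2.png'); sp('lid_handle',p)
# bench target for lid
tgt([.545,-.345,.036],82.6)
for l in ['cardboard','white_carton']: pass
p=capture('top'); save(p,'t2.png')
import numpy as np
for uv in ([447,183],[481,235],[417,266],[453,258]): print(uv,px(p,None,[uv],0).round(3))
E
```

```text
lid_handle [ 0.5114 -0.3139  0.1335] 0.7
MOVE [-0.0803 -0.0588  0.2008] [ 0.0008 -0.0002 -0.0028] yaw now 82.48
[447, 183] [[ 0.643 -0.368  0.   ]]
[481, 235] [[ 0.47  -0.468  0.   ]]
[417, 266] [[ 0.375 -0.255  0.   ]]
[453, 258] [[ 0.398 -0.373  0.   ]]
```

View pics/s2.png

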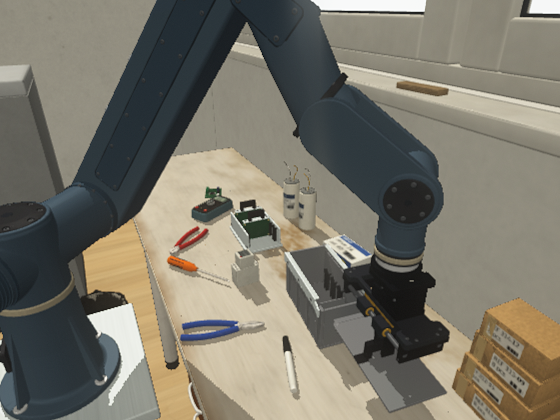

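jog_arm(rows="0 0 0 0 0 0 0; 0 0 0 0 0 0 0; 0 0 0 0 0 0 0; 0 0 0 0 0 0 0")

```text
time_s: 8.02
position: [0.5094, -0.3094, 0.1366]
tcp_rot: [[-0.992, 0.129, -0.0], [0.129, 0.992, 0.0], [0.0, 0.0, -1.0]]
force: [-0.1, -0.8, -2.7]
opening: 0.129
grasp_force: 30.0
```

```bash
python3 - <<'E'
from h import *
tgt([.537,-.338,.035],82.6)
E
```

```text
MOVE [-0.0621 -0.0497  0.2032] [ 0.0002 -0.0002  0.0003] yaw now 82.61
```

Grip is back at 30 N. I'll shift clear of the box and set the lid down.

jog_arm(rows="0 -0.03 -0.025 0 0 0 0; 0 -0.062 -0.05 0 0 0 0; 0 -0.062 -0.05 0.04 0 0 0; 0 -0.062 -0.05 0.08 0 0 0; 0 -0.062 -0.05 0.12 0 0 0; 0 -0.062 -0.05 0.15 0 0 0; 0 -0.062 -0.05 0.175 0 0 0; 0 -0.062 -0.05 0.19 0 0 0; 0 -0.062 -0.05 0.198 0 0 0; 0 -0.062 -0.05 0.203 0 0 0; 0 -0.062 -0.05 0.206 0 0 0; 0 -0.062 -0.05 0.206 0 0 0")

```text
time_s: 9.02
position: [0.5372, -0.3392, 0.0341]
tcp_rot: [[-0.992, 0.129, 0.001], [0.129, 0.992, -0.001], [-0.001, -0.001, -1.0]]
force: [0.4, 0.4, -2.3]
opening: 0.138
grasp_force: 30.0
```

jog_arm(rows="0 0 0 0.003 0 0 0; 0 0 0 0.005 0 0 0; 0 0 0 0.006 0 0 0; 0 0 0 0.006 0 0 0")

```text
time_s: 9.35
position: [0.5374, -0.3394, 0.0326]
tcp_rot: [[-0.992, 0.129, 0.002], [0.129, 0.992, -0.001], [-0.002, -0.001, -1.0]]
force: [-0.9, 1.1, 5.8]
opening: 0.134
grasp_force: 30.0
```

jog_arm(rows="0.5 0 0 0 0 0 0; 0.5 0 0 0 0 0 0; 0.5 0 0 0 0 0 0; 0.5 0 0 -0.05 0 0 0; 0.5 0 0 -0.12 0 0 0; 0.5 0 0 -0.20 0 0 0; 0.5 0 0.05 -0.28 0 0 0; 0.5 0.09 0.13 -0.36 0 0 0; 0.5 0.09 0.2 -0.44 0 0 0; 0.5 0.09 0.27 -0.52 0 0 0; 0.5 0.09 0.34 -0.6 0 0 0; 0.5 0.09 0.4 -0.655 0 0 0; 0.5 0.09 0.47 -0.655 0 0 0; 0.5 0.09 0.47 -0.655 0 0 0; 0.5 0.09 0.47 -0.655 0 0 0; 0.5 0.09 0.47 -0.655 0 0 0; 0.5 0.09 0.47 -0.655 0 0 0; 0.5 0.09 0.47 -0.655 0 0 0")

```text
time_s: 10.85
position: [0.5221, -0.1009, 0.3568]
tcp_rot: [[-0.991, 0.13, -0.002], [0.13, 0.991, 0.0], [0.002, -0.0, -1.0]]
force: [-0.2, -0.1, -0.2]
opening: 0.501
grasp_force: 0.0
```

```bash
python3 - <<'E'
from h import *
p,s=look('w3.png'); print(s['position'])
for l in ['transport_box','rail_mouth','box_slot_1','box_bay','lid']: sp(l,p)
c,sn=np.cos(np.radians(82.6)),np.sin(np.radians(82.6))
for n,y in [('s1',.069),('s2',.034),('s3',-.001),('bay',-.06),('mouth',-.077)]: print(n,.540+y*c,-.075+y*sn)
E
```

```text
[ 0.52206427 -0.10090322  0.35680075]
transport_box [ 5.373e-01 -7.290e-02  2.000e-04] 0.96
transport_box [ 7.137e-01  2.966e-01 -3.000e-04] 0.26
rail_mouth [ 0.5335 -0.1526  0.1024] 0.82
rail_mouth [ 0.5383 -0.0774  0.009 ] 0.63
box_slot_1 [ 0.5367 -0.0788  0.006 ] 0.9
box_slot_1 [ 0.5449 -0.0086  0.0035] 0.76
box_slot_1 [ 0.5315 -0.1545  0.1009] 0.74
box_slot_1 [ 0.5387 -0.0427  0.0039] 0.64
box_bay [ 0.5348 -0.1378  0.0059] 0.6
box_bay [ 0.5461 -0.0069  0.0059] 0.54
lid [ 0.5399 -0.3406 -0.0038] 0.66
s1 0.5488868961638519 -0.00657468979556676
s2 0.5443790502836372 -0.041283180478974925
s3 0.5398712044034225 -0.07599167116238309
bay 0.5322722642053462 -0.1345002697429854
mouth 0.5300827390635277 -0.15135867950349796
```

View pics/w3.png

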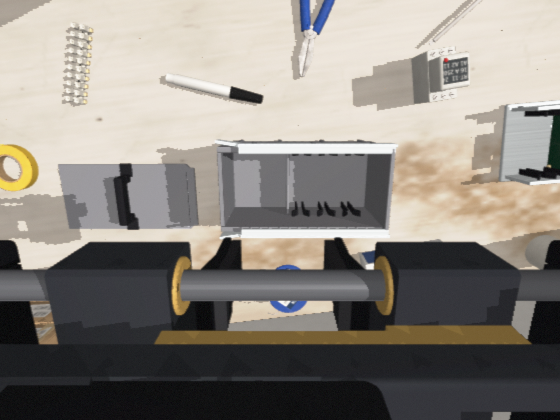

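The lid lies flat on the bench, with its handle at (124,195). The open box spans u 218–394 and v 143–237, with ribs at u 298, 325 and 350 along the far wall. I'll measure the rails once more and plan the first card.

```bash
python3 - <<'E'
from h import *
p,s=last()
g=p['pixels'].astype(int).sum(2)
def fit(lo,hi):
    t=[]
    for c in range(250,382,3):
        col=g[lo:hi,c]; r=np.nonzero(col>590)[0]
        if len(r): t.append([c,lo+r[0],lo+r[-1]])
    t=np.array(t,float); out=[]
    for k in (1,2):
        X=px(p,s,t[:,[0,k]]+[0,(-.5 if k==1 else .5)],.114)
        q=np.polyfit(X[:,1],X[:,0],1); r=X[:,0]-np.polyval(q,X[:,1]); ok=abs(r)<.003; q=np.polyfit(X[ok,1],X[ok,0],1)
        print(lo,k,len(t),'yaw',90-np.degrees(np.arctan(q[0])),'x@-.075',np.polyval(q,-.075))
fit(138,165); fit(222,245)
# +y end wall outer top corner columns
for v in (170,190,210):
    row=g[v,370:410]; print(v,row.tolist()[8:32])
tgt([.532,.290,.17],87)
E
```

```text
138 1 44 yaw 82.5055505548913 x@-.075 0.4759350914716976
138 2 44 yaw 82.94281603297117 x@-.075 0.49371002931511165
222 1 44 yaw 82.48572217685283 x@-.075 0.5872364235226564
222 2 44 yaw 82.28632122799284 x@-.075 0.6002186582771885
170 [206, 204, 204, 203, 209, 201, 208, 202, 203, 205, 212, 257, 376, 463, 482, 501, 534, 542, 540, 527, 515, 507, 506, 503]
190 [198, 206, 203, 212, 203, 200, 201, 204, 208, 234, 339, 464, 476, 472, 461, 523, 535, 547, 553, 559, 552, 540, 531, 526]
210 [206, 201, 213, 204, 206, 208, 203, 219, 303, 443, 470, 497, 574, 663, 669, 667, 666, 662, 662, 663, 664, 663, 665, 665]
MOVE [0.0828 0.7774 0.3749] [ 0.0005 -0.0018 -0.1006] yaw now 82.47
```

```bash
python3 - <<'E'
from h import *
p,s=last()
W=px(p,s,[[389.5,170],[387.8,190],[386.3,210]],.114)
a=np.radians(82.55); y=np.array([np.cos(a),np.sin(a)]); x=np.array([y[1],-y[0]])
d=W[:,:2]-[.5405,-.075]; print(d@y, d@x)
p1,s1=None,None
E
```

```text
[0.09806834 0.09805501 0.09828225] [-0.0267518  -0.00289796  0.02173944]
```

```bash
python3 - <<'E'
from h import *
tgt([.50,.325,.27],87)
E
```

```text
MOVE [0.1557 0.8385 0.1751] [ 0.0005 -0.0018 -0.1006] yaw now 82.47
```

jog_arm(rows="0.25 0.156 0.84 0 0 0 -0.1; 0.25 0.156 0.84 0 0 0 -0.1; 0.25 0.156 0.84 0 0 0 -0.1; 0.25 0.156 0.84 0 0 0 -0.1; 0.25 0.156 0.84 0 0 0 -0.1; 0.25 0.156 0.84 0 0 0 -0.1; 0.25 0.156 0.84 0 0 0 -0.1; 0.25 0.156 0.84 0.05 0 0 -0.1; 0.25 0.156 0.84 0.1 0 0 -0.1; 0.25 0.156 0.84 0.175 0 0 -0.1; 0.25 0.156 0.84 0.175 0 0 -0.1; 0.25 0.156 0.84 0.175 0 0 -0.1; 0.25 0.156 0.84 0.175 0 0 -0.1; 0.25 0.156 0.84 0.175 0 0 -0.1; 0.25 0.156 0.84 0.175 0 0 -0.1")

```text
time_s: 12.4
position: [0.501, 0.3257, 0.272]
tcp_rot: [[-0.999, 0.053, 0.003], [0.053, 0.999, 0.001], [-0.003, 0.001, -1.0]]
force: [0.2, -0.6, 0.4]
opening: 0.25
grasp_force: 0.0
```

```bash
python3 - <<'E'
from h import *
p,s=look('w4.png'); print(s['position'])
sp('card_1',p); sf('card_1',p); sp('card_rack',p)
E
```

```text
[0.50096842 0.32572087 0.27204593]
card_1 [0.5378 0.3628 0.0098] 0.77
card_1 [0.5319 0.2891 0.0043] 0.6
  frame card_1 [0.5216 0.2988 0.0656] 0.82
  frame card_1 [0.5254 0.3632 0.0711] 0.77
card_rack [0.536  0.3082 0.0018] 0.86
```

View pics/w4.png

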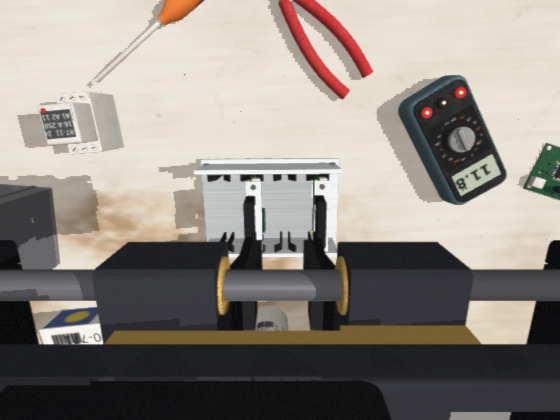

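```bash
python3 - <<'E'
from h import *
p,s=last()
im=cv2.cvtColor(p['pixels'],cv2.COLOR_RGB2BGR)[150:270,185:350]
cv2.imwrite('pics/c4.png',cv2.resize(im,None,fx=4,fy=4,interpolation=cv2.INTER_CUBIC))
print(px(p,s,[[253.5,186],[322,186]],.071).round(4))
E
```

```text
[[0.499  0.2967 0.071 ]
 [0.5029 0.3687 0.071 ]]
```

View pics/c4.png

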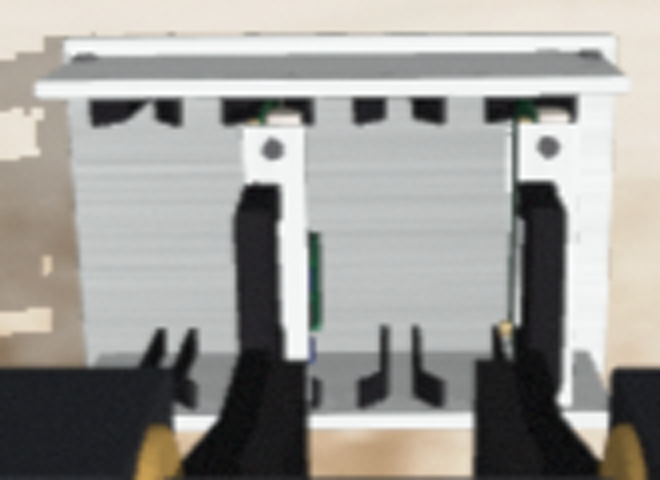

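```bash
python3 - <<'E'
from h import *
p,s=last()
C=lambda u,v:[185+u/4,150+v/4]
print(px(p,s,[C(257,190),C(256,300),C(544,190),C(545,330)],.100).round(4))
print('strip',px(p,s,[C(273,148),C(548,147)],.071).round(4))
print('wall',px(p,s,[C(38,88),C(630,88)],.060).round(4))
tgt([.530,.291,.27],87)
tgt([.535,.363,.27],87)
E
```

```text
[[0.5042 0.2946 0.1   ]
 [0.5323 0.2921 0.1   ]
 [0.5079 0.3643 0.1   ]
 [0.5441 0.3637 0.1   ]]
strip [[0.5001 0.2963 0.071 ]
 [0.5037 0.3687 0.071 ]]
wall [[0.4826 0.2334 0.06  ]
 [0.491  0.3923 0.06  ]]
MOVE [-0.0625 -0.0662  0.0042] [ 0.0013  0.0031 -0.0008] yaw now 86.96
MOVE [-0.0648  0.0781  0.0043] [ 0.0013  0.0031 -0.0008] yaw now 86.96
```

jog_arm(rows="0.32 -0.0625 -0.062 0 0 0 0; 0.32 -0.0625 -0.062 0.06 0 0 0; 0.32 -0.0625 -0.062 0.14 0 0 0; 0.32 -0.0625 -0.062 0.2 0 0 0; 0.32 -0.0625 -0.062 0.25 0 0 0; 0.32 -0.0625 -0.062 0.29 0 0 0; 0.32 -0.0625 -0.062 0.32 0 0 0; 0.32 -0.0625 -0.062 0.34 0 0 0; 0.32 -0.0625 -0.062 0.35 0 0 0; 0.32 -0.0625 -0.062 0.35 0 0 0; 0.32 -0.0625 -0.062 0.35 0 0 0; 0 -0.0625 -0.062 0.35 0 0 0; 0 -0.0625 -0.062 0.35 0 0 0; 0 -0.0625 -0.062 0.35 0 0 0; 0 -0.0625 -0.062 0.35 0 0 0; 0 -0.0625 -0.062 0.35 0 0 0")

```text
time_s: 13.93
position: [0.5296, 0.2937, 0.0964]
tcp_rot: [[-0.999, 0.051, 0.001], [0.051, 0.999, -0.001], [-0.001, -0.001, -1.0]]
force: [-0.5, -2.4, 4.2]
opening: 0.117
grasp_force: 29.6
```

jog_arm(rows="0 0 0 -0.01 0 0 0; 0 0 0 -0.03 0 0 0; 0 0 0 -0.055 0 0 0; 0 0 0 -0.08 0 0 0; 0 0 0 -0.105 0 0 0; 0 0 0 -0.13 0 0 0; 0 0 0 -0.16 0 0 0; 0 0 0 -0.2 0 0 0; 0 0 0 -0.24 0 0 0; 0 0 0 -0.28 0 0 0; 0 0 0 -0.32 0 0 0; 0 0 0 -0.32 0 0 0; 0 0 0 -0.32 0 0 0")

```text
time_s: 15.02
position: [0.5297, 0.2944, 0.2568]
tcp_rot: [[-0.999, 0.051, 0.003], [0.051, 0.999, 0.001], [-0.003, 0.002, -1.0]]
force: [-1.0, 0.0, -1.2]
opening: 0.113
grasp_force: 29.8
```

```bash
cat >> h.py <<'E'
def boxpt(y,x=0):
    a=np.radians(82.55); return np.array([.5405,-.076])+y*np.array([np.cos(a),np.sin(a)])+x*np.array([np.sin(a),-np.cos(a)])
E
python3 - <<'E'
from h import *
p,s=look('w5.png'); sf('card_1',p); sp('card_1',p)
im=cv2.imread('pics/w5.png'); cv2.imwrite('pics/c5.png',cv2.resize(im[80:320,140:420],None,fx=2.5,fy=2.5))
b=boxpt(.069); print(b); tgt([*b,.26],82.55)
E
```

```text
frame card_1 [0.5061 0.2952 0.2403] 0.81
  frame card_1 [0.5344 0.3617 0.0712] 0.77
card_1 [0.5325 0.2933 0.1655] 0.86
card_1 [0.5382 0.3613 0.003 ] 0.59
card_1 [ 0.5452 -0.0084  0.0048] 0.29
[ 0.54944661 -0.00758247]
MOVE [-0.0734 -0.5996 -0.0116] [-0.0015 -0.0039  0.1001] yaw now 87.06
```

View pics/c5.png

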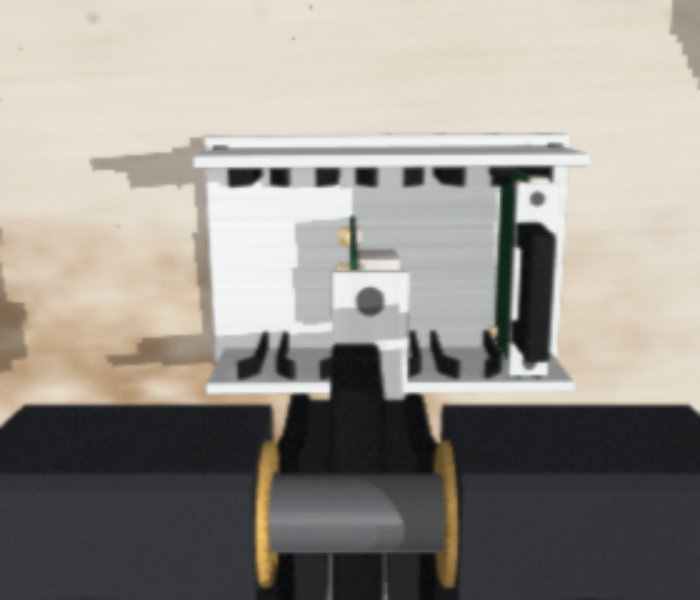

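```bash
python3 - <<'E'
from h import *
p,s=last()
print(px(p,s,[[288,188],[288,187]],.2314).round(4),'expect center +.040')
print(px(p,s,[[281.2,166.5]],.1684).round(4),'expect +.0425')
E
```

```text
[[0.4937 0.3003 0.2314]
 [0.4931 0.3004 0.2314]] expect center +.040
[[0.4919 0.2968 0.1684]] expect +.0425
```

```bash
python3 - <<'E'
from h import *
b=boxpt(.069,-.004); print(b); tgt([*b,.257],82.55)
E
```

```text
[ 0.54548037 -0.00706383]
MOVE [-0.0655 -0.5989 -0.0056] [-0.0015 -0.0039  0.1001] yaw now 87.06
```

jog_arm(rows="0 -0.01 -0.05 -0.006 0 0 0.02; 0 -0.02 -0.12 -0.006 0 0 0.05; 0 -0.03 -0.19 -0.006 0 0 0.1; 0 -0.04 -0.26 -0.006 0 -0.004 0.1; 0 -0.05 -0.33 -0.006 0 -0.004 0.1; 0 -0.06 -0.40 -0.006 0 -0.004 0.1; 0 -0.065 -0.47 -0.006 0 -0.004 0.1; 0 -0.065 -0.53 -0.006 0 -0.004 0.1; 0 -0.065 -0.57 -0.006 0 -0.004 0.1; 0 -0.065 -0.59 -0.006 0 -0.004 0.1; 0 -0.0655 -0.599 -0.006 0 -0.004 0.1; 0 -0.0655 -0.599 -0.006 0 -0.004 0.1; 0 -0.0655 -0.599 -0.006 0 -0.004 0.1; 0 -0.0655 -0.599 -0.006 0 -0.004 0.1")

```text
time_s: 16.33
position: [0.5465, -0.0054, 0.2583]
tcp_rot: [[-0.992, 0.128, 0.003], [0.128, 0.992, 0.0], [-0.003, 0.001, -1.0]]
force: [-0.0, 0.6, -1.8]
opening: 0.112
grasp_force: 29.9
```

```bash
python3 - <<'E'
from h import *
p,s=look('w6.png'); print(s['position'],s['grasp_force'])
b=boxpt(.069,-.004); tgt([*b,.257],82.55)
im=cv2.imread('pics/w6.png'); cv2.imwrite('pics/c6.png',cv2.resize(im[80:320,100:420],None,fx=2.4,fy=2.4))
E
```

```text
[ 0.54646286 -0.0054165   0.25830385] 29.90982931572944
MOVE [ 0.0016 -0.0035  0.0028] [0.0007 0.0034 0.0025] yaw now 82.66
```

View pics/c6.png

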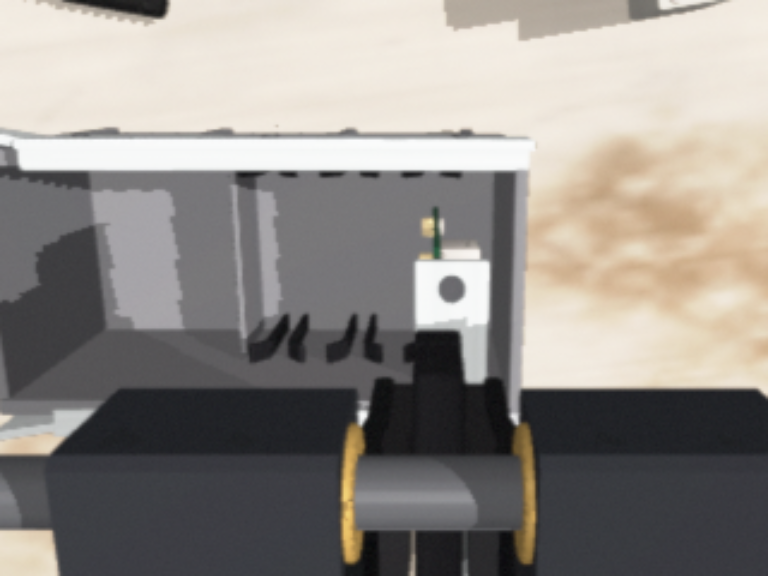

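jog_arm(rows="0 0.0016 -0.0035 0.03 0 0.003 0; 0 0.0016 -0.0035 0.07 0 0.003 0; 0 0.0016 -0.0035 0.11 0 0.003 0; 0 0.0016 -0.0035 0.15 0 0.003 0; 0 0.0016 -0.0035 0.18 0 0.003 0; 0 0.0016 -0.0035 0.2 0 0.003 0; 0 0.0016 -0.0035 0.22 0 0.003 0; 0 0.0016 -0.0035 0.24 0 0.003 0; 0 0.0016 -0.0035 0.26 0 0.003 0; 0 0.0016 -0.0035 0.27 0 0.003 0")

```text
time_s: 17.22
position: [0.5458, -0.0083, 0.1225]
tcp_rot: [[-0.992, 0.129, 0.0], [0.129, 0.992, 0.0], [0.0, 0.0, -1.0]]
force: [-0.4, 0.1, -1.6]
opening: 0.113
grasp_force: 29.9
```

jog_arm(rows="0 0 0 0.012 0 0 0; 0 0 0 0.024 0 0 0; 0 0 0 0.034 0 0 0; 0 0 0 0.044 0 0 0; 0 0 0 0.05 0 0 0; 0 0 0 0.055 0 0 0; 0 0 0 0.058 0 0 0; 0 0 0 0.058 0 0 0")

```text
time_s: 17.88
position: [0.5461, -0.0085, 0.0946]
tcp_rot: [[-0.992, 0.13, 0.001], [0.13, 0.992, -0.0], [-0.001, 0.0, -1.0]]
force: [-0.3, 0.4, -1.3]
opening: 0.108
grasp_force: 29.9
```

jog_arm(rows="0 0 0 0.004 0 0 0; 0 0 0 0.006 0 0 0; 0 0 0 0.007 0 0 0; 0 0 0 0.007 0 0 0")

```text
time_s: 18.22
position: [0.5464, -0.0086, 0.0944]
tcp_rot: [[-0.992, 0.129, 0.003], [0.129, 0.992, -0.001], [-0.003, -0.0, -1.0]]
force: [-5.9, 0.7, 21.6]
opening: 0.109
grasp_force: 30.0
```

jog_arm(rows="0.25 0 0 -0.003 0 0 0; 0.25 0 0 -0.004 0 0 0; 0.25 0 0 -0.004 0 0 0; 0.25 0 0 -0.03 0 0 0; 0.25 0 0 -0.08 0 0 0; 0.25 0 0 -0.15 0 0 0; 0.25 0 0 -0.22 0 0 0; 0.25 0 0 -0.3 0 0 0; 0.25 0 0 -0.34 0 0 0; 0.25 0 0 -0.34 0 0 0")

```text
time_s: 19.05
position: [0.5491, -0.0091, 0.2661]
tcp_rot: [[-0.992, 0.129, 0.012], [0.129, 0.992, -0.002], [-0.012, -0.001, -1.0]]
force: [0.8, 0.2, -0.8]
opening: 0.251
grasp_force: 0.0
```

```bash
python3 - <<'E'
from h import *
p,s=look('w7.png'); print(s['position']); sp('card_1',p)
tgt([.537,.364,.26],87)
E
```

```text
[ 0.54910579 -0.00907765  0.26607047]
card_1 [ 0.5464 -0.0126  0.0022] 0.57
MOVE [0.1143 0.7363 0.0025] [-0.      0.0025 -0.0986] yaw now 82.56
```

jog_arm(rows="0.32 0.114 0.736 0.003 0 0.003 -0.099; 0.32 0.114 0.736 0.003 0 0.003 -0.099; 0.32 0.114 0.736 0.003 0 0.003 -0.099; 0.32 0.114 0.736 0.003 0 0.003 -0.099; 0.32 0.114 0.736 0.003 0 0.003 -0.099; 0.32 0.114 0.736 0.003 0 0.003 -0.099; 0.32 0.114 0.736 0.003 0 0.003 -0.099; 0.32 0.114 0.736 0.003 0 0.003 -0.099; 0.32 0.114 0.736 0.003 0 0.003 -0.099; 0.32 0.114 0.736 0.003 0 0.003 -0.099; 0.32 0.114 0.736 0.003 0 0.003 -0.099; 0.32 0.114 0.736 0.003 0 0.003 -0.099; 0.32 0.114 0.736 0.003 0 0.003 -0.099; 0.32 0.114 0.736 0.003 0 0.003 -0.099")

```text
time_s: 20.32
position: [0.5371, 0.362, 0.2588]
tcp_rot: [[-0.999, 0.054, -0.003], [0.054, 0.999, -0.001], [0.003, -0.001, -1.0]]
force: [0.8, -0.3, 0.1]
opening: 0.319
grasp_force: 0.0
```

```bash
python3 - <<'E'
from h import *
tgt([.537,.364,.0965],87)
E
```

```text
MOVE [-0.0005  0.0042  0.3246] [-0.0012 -0.0039 -0.0024] yaw now 86.89
```

jog_arm(rows="0.32 0 0.004 0.07 0 -0.003 0; 0.32 0 0.004 0.14 0 -0.003 0; 0.32 0 0.004 0.2 0 -0.003 0; 0.32 0 0.004 0.25 0 -0.003 0; 0.32 0 0.004 0.29 0 -0.003 0; 0.32 0 0.004 0.315 0 -0.003 0; 0.32 0 0.004 0.324 0 -0.003 0; 0.32 0 0.004 0.324 0 -0.003 0; 0.32 0 0.004 0.324 0 -0.003 0; 0 0 0.004 0.324 0 -0.003 0; 0 0 0.004 0.324 0 -0.003 0; 0 0 0.004 0.324 0 -0.003 0; 0 0 0.004 0.324 0 -0.003 0; 0 0 0.004 0.324 0 -0.003 0")

```text
time_s: 21.48
position: [0.5373, 0.3653, 0.0986]
tcp_rot: [[-0.999, 0.051, 0.002], [0.051, 0.999, -0.001], [-0.002, -0.001, -1.0]]
force: [-0.8, -2.8, 5.1]
opening: 0.109
grasp_force: 29.6
```

jog_arm(rows="0 0 0 -0.01 0 0 0; 0 0 0 -0.03 0 0 0; 0 0 0 -0.055 0 0 0; 0 0 0 -0.08 0 0 0; 0 0 0 -0.105 0 0 0; 0 0 0 -0.13 0 0 0; 0 0 0 -0.16 0 0 0; 0 0 0 -0.2 0 0 0; 0 0 0 -0.24 0 0 0; 0 0 0 -0.28 0 0 0; 0 0 0 -0.32 0 0 0; 0 0 0 -0.32 0 0 0; 0 0 0 -0.32 0 0 0; 0 0 0 -0.32 0 0 0")

```text
time_s: 22.65
position: [0.5361, 0.3656, 0.2571]
tcp_rot: [[-0.999, 0.052, -0.0], [0.052, 0.999, -0.0], [0.0, -0.0, -1.0]]
force: [-0.1, -0.0, -1.9]
opening: 0.116
grasp_force: 29.8
```

```bash
python3 - <<'E'
from h import *
p,s=look('w8.png'); print(s['position'],s['grasp_force'])
sp('card_1',p); sf('card_1',p)
im=cv2.imread('pics/w8.png'); cv2.imwrite('pics/c8.png',cv2.resize(im[100:300,180:380],None,fx=3,fy=3))
E
```

```text
[0.53608256 0.36562762 0.25706989] 29.789537589131214
card_1 [0.5365 0.3614 0.1665] 0.74
  frame card_1 [0.5131 0.3675 0.245 ] 0.94
```

View pics/c8.png

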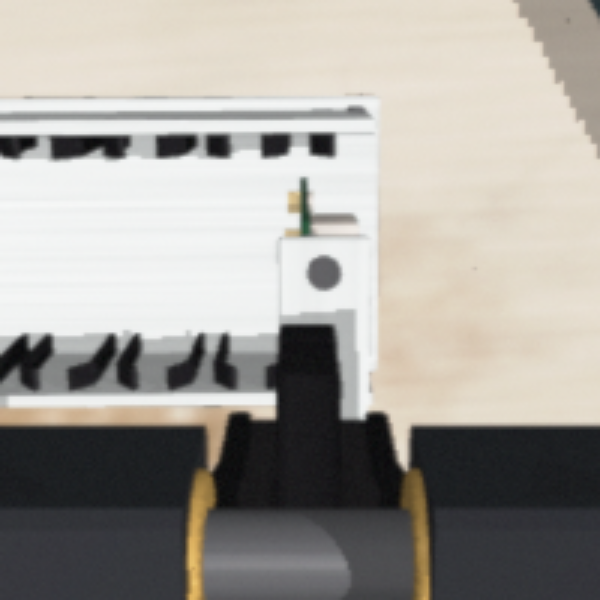

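The rack is now empty. The second card is held upright and parallel; its strip end is at v≈179 and its bottom corner at (281,159).

```bash
python3 - <<'E'
from h import *
p,s=last()
print(px(p,s,[[287,179]],.2295).round(4)[0,0]+.04, px(p,s,[[281.3,159.3]],.1665).round(4)[0,0]+.0425)
b=boxpt(-.001,0); tgt([*b,.257],82.55)
E
```

```text
0.5357 0.5358
MOVE [-0.0551 -0.8832 -0.0013] [-0.0018 -0.0027  0.0991] yaw now 87.01
```

jog_arm(rows="0 -0.01 -0.05 -0.001 0 0 0.02; 0 -0.02 -0.12 -0.001 0 0 0.05; 0 -0.03 -0.19 -0.001 0 0 0.1; 0 -0.04 -0.26 -0.001 0 -0.003 0.1; 0 -0.05 -0.33 -0.001 0 -0.003 0.1; 0 -0.055 -0.40 -0.001 0 -0.003 0.1; 0 -0.055 -0.47 -0.001 0 -0.003 0.1; 0 -0.055 -0.54 -0.001 0 -0.003 0.1; 0 -0.055 -0.61 -0.001 0 -0.003 0.1; 0 -0.055 -0.68 -0.001 0 -0.003 0.1; 0 -0.055 -0.75 -0.001 0 -0.003 0.1; 0 -0.055 -0.81 -0.001 0 -0.003 0.1; 0 -0.055 -0.86 -0.001 0 -0.003 0.1; 0 -0.055 -0.883 -0.001 0 -0.003 0.1; 0 -0.055 -0.883 -0.001 0 -0.003 0.1; 0 -0.055 -0.883 -0.001 0 -0.003 0.1; 0 -0.055 -0.883 -0.001 0 -0.003 0.1; 0 -0.055 -0.883 -0.001 0 -0.003 0.1")

```text
time_s: 24.3
position: [0.5411, -0.0748, 0.2578]
tcp_rot: [[-0.992, 0.128, 0.002], [0.128, 0.992, 0.001], [-0.002, 0.001, -1.0]]
force: [0.9, -0.1, -1.2]
opening: 0.116
grasp_force: 29.9
```

```bash
python3 - <<'E'
from h import *
b=boxpt(-.001,0); tgt([*b,.257],82.55); print(b)
E
```

```text
MOVE [ 0.0008 -0.0044  0.0015] [0.0013 0.003  0.0015] yaw now 82.62
[ 0.54037034 -0.07699156]
```

jog_arm(rows="0 0.001 -0.0045 0.03 0 0.003 0; 0 0.001 -0.0045 0.07 0 0.003 0; 0 0.001 -0.0045 0.11 0 0.003 0; 0 0.001 -0.0045 0.15 0 0.003 0; 0 0.001 -0.0045 0.18 0 0.003 0; 0 0.001 -0.0045 0.2 0 0.003 0; 0 0.001 -0.0045 0.22 0 0.003 0; 0 0.001 -0.0045 0.24 0 0.003 0; 0 0.001 -0.0045 0.26 0 0.003 0; 0 0.001 -0.0045 0.265 0 0.003 0")

```text
time_s: 25.13
position: [0.5403, -0.0783, 0.1242]
tcp_rot: [[-0.992, 0.13, -0.001], [0.13, 0.992, 0.001], [0.001, 0.001, -1.0]]
force: [0.4, -0.2, -1.6]
opening: 0.111
grasp_force: 29.9
```

jog_arm(rows="0 0 0 0.012 0 0 0; 0 0 0 0.024 0 0 0; 0 0 0 0.034 0 0 0; 0 0 0 0.044 0 0 0; 0 0 0 0.05 0 0 0; 0 0 0 0.054 0 0 0; 0 0 0 0.056 0 0 0; 0 0 0 0.056 0 0 0")

```text
time_s: 25.8
position: [0.5408, -0.0787, 0.0974]
tcp_rot: [[-0.991, 0.13, 0.001], [0.13, 0.991, 0.0], [-0.001, 0.0, -1.0]]
force: [-0.6, 0.2, 0.2]
opening: 0.112
grasp_force: 29.9
```

jog_arm(rows="0 0 0 0.003 0 0 0; 0 0 0 0.005 0 0 0; 0 0 0 0.006 0 0 0; 0 0 0 0.006 0 0 0")

```text
time_s: 26.13
position: [0.5412, -0.0789, 0.0967]
tcp_rot: [[-0.992, 0.13, 0.002], [0.13, 0.992, -0.001], [-0.002, -0.0, -1.0]]
force: [-3.7, 0.6, 11.5]
opening: 0.109
grasp_force: 30.0
```

jog_arm(rows="0.25 0 0 -0.003 0 0 0; 0.25 0 0 -0.004 0 0 0; 0.25 0 0 -0.004 0 0 0; 0.25 0 0 -0.03 0 0 0; 0.25 0 0 -0.08 0 0 0; 0.25 0 0 -0.15 0 0 0; 0.25 0 0 -0.22 0 0 0; 0.25 0 0 -0.3 0 0 0; 0.25 0 0 -0.36 0 0 0; 0.25 0 0 -0.36 0 0 0")

```text
time_s: 26.97
position: [0.5445, -0.0799, 0.2812]
tcp_rot: [[-0.991, 0.13, 0.014], [0.13, 0.992, -0.005], [-0.015, -0.003, -1.0]]
force: [0.6, -1.8, 0.7]
opening: 0.25
grasp_force: 0.0
```

```bash
python3 - <<'E'
from h import *
p,s=look('w9.png'); sp('card_1',p)
tgt([.395,.115,.28],90)
p=capture('top'); sp('relay',p); sp('lid',p)
E
```

```text
card_1 [ 0.5474 -0.0115  0.0018] 0.69
card_1 [ 0.5446 -0.0791  0.0065] 0.61
MOVE [ 0.3405  0.3463 -0.0102] [-0.0007  0.0048 -0.1663] yaw now 82.52
relay [0.4266 0.1133 0.0035] 0.63
lid [ 0.5377 -0.341   0.0039] 0.59
lid [ 0.7116  0.2964 -0.0013] 0.36
```

jog_arm(rows="0.7 0.34 0.346 -0.01 0 0.005 -0.166; 0.7 0.34 0.346 -0.01 0 0.005 -0.166; 0.7 0.34 0.346 -0.01 0 0.005 -0.166; 0.7 0.34 0.346 -0.01 0 0.005 -0.166; 0.7 0.34 0.346 -0.01 0 0.005 -0.166; 0.7 0.34 0.346 -0.01 0 0.005 -0.166; 0.7 0.34 0.346 -0.01 0 0.005 -0.166; 0.7 0.34 0.346 -0.01 0 0.005 -0.166; 0.7 0.34 0.346 -0.01 0 0.005 -0.166; 0.7 0.34 0.346 -0.01 0 0.005 -0.166; 0.7 0.34 0.346 -0.01 0 0.005 -0.166; 0.7 0.34 0.346 -0.01 0 0.005 -0.166; 0.7 0.34 0.346 -0.01 0 0.005 -0.166")

```text
time_s: 28.3
position: [0.3953, 0.1143, 0.2792]
tcp_rot: [[-1.0, 0.002, -0.003], [0.002, 1.0, 0.0], [0.003, 0.0, -1.0]]
force: [0.4, -0.2, 0.5]
opening: 0.698
grasp_force: 0.0
```

```bash
python3 - <<'E'
from h import *
p,s=look('w10.png'); print(s['position']); sp('relay',p); sf('relay',p)
im=cv2.imread('pics/w10.png'); cv2.imwrite('pics/c10.png',cv2.resize(im[110:310,180:380],None,fx=3,fy=3))
E
```

```text
[0.39529044 0.1142782  0.27923686]
relay [0.4261 0.1165 0.0021] 0.63
  frame relay [0.4133 0.1122 0.0841] 0.8
```

View pics/c10.png

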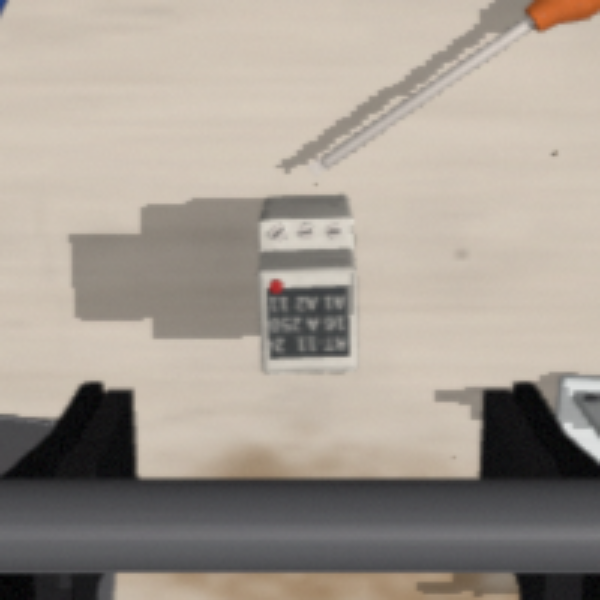

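```bash
python3 - <<'E'
from h import *
p,s=last()
C=lambda u,v:[180+u/3,110+v/3]
W=px(p,s,[C(261,268),C(352,268),C(356,371),C(263,373)],.085); print(W.round(4),W.mean(0).round(4))
e=W[2]-W[1]; e2=W[3]-W[0]; print(np.degrees(np.arctan2(e[1],e[0])),np.degrees(np.arctan2(e2[1],e2[0])))
f=W[1]-W[0]; g=W[2]-W[3]; print(np.degrees(np.arctan2(f[1],f[0])),np.degrees(np.arctan2(g[1],g[0])),[np.linalg.norm(k) for k in (e,e2,f,g)])
W=px(p,s,[C(261,222),C(352,218)],.053);print(W.round(4))
E
```

```text
[[0.4065 0.0994 0.085 ]
 [0.4065 0.1311 0.085 ]
 [0.4445 0.1329 0.085 ]
 [0.4452 0.0996 0.085 ]] [0.4257 0.1158 0.085 ]
2.7242642808188493 0.2581092509530001
89.8855579600976 91.19024862807228 [np.float64(0.037988235782142554), np.float64(0.03870042314543665), np.float64(0.03165158335642641), np.float64(0.03328992445760545)]
[[0.3965 0.0982 0.053 ]
 [0.3951 0.1324 0.053 ]]
```

```bash
python3 - <<'E'
from h import *
tgt([.426,.116,.073],91)
E
```

```text
MOVE [-0.0635  0.0027  0.4125] [ 0.0006 -0.0041 -0.0236] yaw now 89.94
```

jog_arm(rows="0.7 -0.0635 0.003 0 0 -0.004 -0.024; 0.7 -0.0635 0.003 0.08 0 -0.004 -0.024; 0.7 -0.0635 0.003 0.16 0 -0.004 -0.024; 0.7 -0.0635 0.003 0.23 0 -0.004 -0.024; 0.7 -0.0635 0.003 0.29 0 -0.004 -0.024; 0.7 -0.0635 0.003 0.34 0 -0.004 -0.024; 0.7 -0.0635 0.003 0.38 0 -0.004 -0.024; 0.7 -0.0635 0.003 0.4 0 -0.004 -0.024; 0.7 -0.0635 0.003 0.412 0 -0.004 -0.024; 0.7 -0.0635 0.003 0.412 0 -0.004 -0.024; 0.7 -0.0635 0.003 0.412 0 -0.004 -0.024; 0 -0.0635 0.003 0.412 0 -0.004 -0.024; 0 -0.0635 0.003 0.412 0 -0.004 -0.024; 0 -0.0635 0.003 0.412 0 -0.004 -0.024; 0 -0.0635 0.003 0.412 0 -0.004 -0.024; 0 -0.0635 0.003 0.412 0 -0.004 -0.024; 0 -0.0635 0.003 0.412 0 -0.004 -0.024")

```text
time_s: 29.87
position: [0.4262, 0.1165, 0.0737]
tcp_rot: [[-1.0, -0.019, 0.001], [-0.019, 1.0, 0.0], [-0.001, 0.0, -1.0]]
force: [0.9, -0.0, 3.3]
opening: 0.404
grasp_force: 29.6
```

jog_arm(rows="0 0 0 -0.02 0 0 0; 0 0 0 -0.05 0 0 0; 0 0 0 -0.1 0 0 0; 0 0 0 -0.16 0 0 0; 0 0 0 -0.22 0 0 0; 0 0 0 -0.28 0 0 0; 0 0 0 -0.32 0 0 0; 0 0 0 -0.32 0 0 0; 0 0 0 -0.32 0 0 0")

```text
time_s: 30.62
position: [0.426, 0.1165, 0.234]
tcp_rot: [[-1.0, -0.019, 0.002], [-0.019, 1.0, 0.001], [-0.002, 0.001, -1.0]]
force: [-0.0, -0.8, -1.0]
opening: 0.406
grasp_force: 29.6
```

```bash
python3 - <<'E'
from h import *
p,s=look('w11.png'); print(s['position']); sp('relay',p); 
b=boxpt(-.060); tgt([*b,.235],82.55)
E
```

```text
[0.42602131 0.11652542 0.23404715]
relay [0.4272 0.1174 0.1598] 0.82
MOVE [-0.2067 -0.5078 -0.0063] [ 0.0004 -0.0034  0.1891] yaw now 91.06
```

jog_arm(rows="0 -0.03 -0.07 -0.006 0 -0.003 0.05; 0 -0.06 -0.14 -0.006 0 -0.003 0.1; 0 -0.09 -0.21 -0.006 0 -0.003 0.15; 0 -0.12 -0.28 -0.006 0 -0.003 0.189; 0 -0.15 -0.35 -0.006 0 -0.003 0.189; 0 -0.18 -0.42 -0.006 0 -0.003 0.189; 0 -0.2 -0.47 -0.006 0 -0.003 0.189; 0 -0.207 -0.5 -0.006 0 -0.003 0.189; 0 -0.207 -0.508 -0.006 0 -0.003 0.189; 0 -0.207 -0.508 -0.006 0 -0.003 0.189; 0 -0.207 -0.508 -0.006 0 -0.003 0.189; 0 -0.207 -0.508 -0.006 0 -0.003 0.189")

```text
time_s: 31.72
position: [0.5328, -0.1335, 0.2357]
tcp_rot: [[-0.992, 0.128, 0.0], [0.128, 0.992, 0.002], [0.0, 0.002, -1.0]]
force: [-0.6, -0.5, -1.3]
opening: 0.407
grasp_force: 29.6
```

```bash
python3 - <<'E'
from h import *
b=boxpt(-.060); tgt([*b,.0797],82.55); p,s=look('w12.png')
im=cv2.imread('pics/w12.png'); cv2.imwrite('pics/c12.png',cv2.resize(im[80:300,140:460],None,fx=2.4,fy=2.4))
E
```

```text
MOVE [-0.0005 -0.0045  0.312 ] [ 0.0025 -0.0001  0.0021] yaw now 82.64
```

View pics/c12.png

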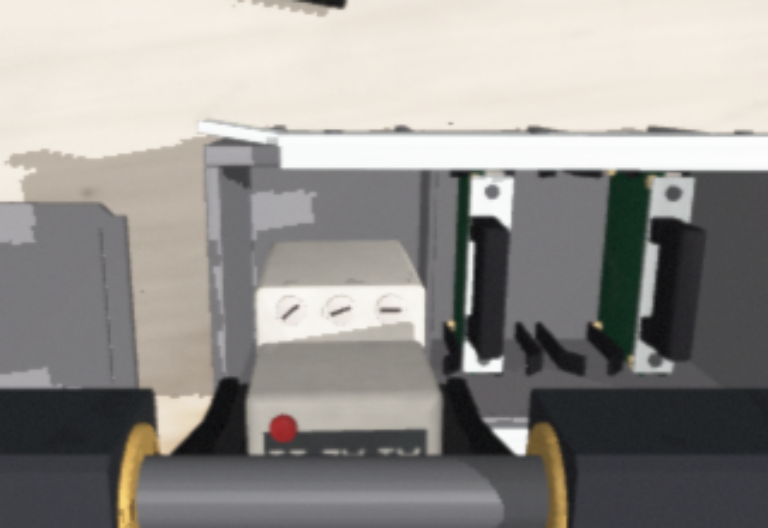

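Both cards stand in slots 1 and 3, and the relay hangs over the bay between the end wall (crop u≈215) and the divider (u≈425). Lower it.

jog_arm(rows="0 0 -0.0045 0.03 0.0025 0 0; 0 0 -0.0045 0.07 0.0025 0 0; 0 0 -0.0045 0.11 0.0025 0 0; 0 0 -0.0045 0.15 0.0025 0 0; 0 0 -0.0045 0.18 0.0025 0 0; 0 0 -0.0045 0.21 0.0025 0 0; 0 0 -0.0045 0.24 0.0025 0 0; 0 0 -0.0045 0.265 0.0025 0 0; 0 0 -0.0045 0.28 0.0025 0 0; 0 0 -0.0045 0.29 0.0025 0 0; 0 0 -0.0045 0.3 0.0025 0 0; 0 0 -0.0045 0.305 0.0025 0 0; 0 0 -0.0045 0.308 0.0025 0 0; 0 0 -0.0045 0.308 0.0025 0 0")

```text
time_s: 32.93
position: [0.5343, -0.1378, 0.0824]
tcp_rot: [[-0.992, 0.129, 0.003], [0.129, 0.992, -0.002], [-0.003, -0.001, -1.0]]
force: [0.3, 0.2, -2.2]
opening: 0.4
grasp_force: 29.6
```

jog_arm(rows="0 0 0 0.003 0 0 0; 0 0 0 0.005 0 0 0; 0 0 0 0.006 0 0 0; 0 0 0 0.006 0 0 0")

```text
time_s: 33.27
position: [0.5346, -0.138, 0.0798]
tcp_rot: [[-0.992, 0.13, 0.003], [0.13, 0.992, -0.002], [-0.004, -0.002, -1.0]]
force: [-0.3, 0.1, 1.3]
opening: 0.406
grasp_force: 29.6
```

jog_arm(rows="0 0 0 0.002 0 0 0; 0 0 0.002 0.002 0 0 0; 0.46 0 0.003 0.001 0 0 0; 0.46 0 0.003 0.001 0 0 0; 0.46 0 0.003 0 0 0 0; 0.46 0 0.003 -0.02 0 0 0; 0.46 0 0.003 -0.06 0 0 0; 0.46 0 0.003 -0.12 0 0 0; 0.46 0 0.003 -0.2 0 0 0; 0.46 0 0.003 -0.28 0 0 0; 0.46 0 0.003 -0.36 0 0 0; 0.46 0 0.003 -0.44 0 0 0; 0.46 0 0.003 -0.5 0 0 0; 0.46 0 0.003 -0.5 0 0 0")

```text
time_s: 34.43
position: [0.5368, -0.1369, 0.3372]
tcp_rot: [[-0.992, 0.129, 0.016], [0.129, 0.992, -0.008], [-0.017, -0.006, -1.0]]
force: [0.9, 0.2, 0.3]
opening: 0.458
grasp_force: 0.0
```

```bash
python3 - <<'E'
from h import *
p,s=look('w13.png'); print(s['position']); sp('relay',p); sp('lid',p); sp('lid_handle',p)
p=capture('top'); sp('lid_handle',p); save(p,'t13.png'); sp('card_1',p); sp('relay',p)
tgt([.515,-.30,.33],82.55)
E
```

```text
[ 0.53680329 -0.13690426  0.33720266]
relay [ 0.535  -0.1387  0.0043] 0.72
lid [ 0.5666 -0.2947 -0.0018] 0.78
lid_handle [ 0.5677 -0.2881  0.0281] 0.65
card_1 [ 0.5459 -0.0806  0.008 ] 0.67
card_1 [ 0.5474 -0.0084  0.0071] 0.6
relay [ 0.5358 -0.1379  0.008 ] 0.65
relay [ 0.71    0.0725 -0.0031] 0.3
MOVE [-0.0068 -0.3308 -0.0049] [-0.0002 -0.0014  0.0002] yaw now 82.56
```

Relay sits in the bay; the lid has been knocked to about (0.567, −0.291). Going over it for a look.

jog_arm(rows="0.5 -0.03 -0.25 -0.01 0 0 0; 0.5 -0.03 -0.25 -0.01 0 0 0; 0.5 -0.03 -0.25 -0.01 0 0 0; 0.5 -0.03 -0.25 -0.01 0 0 0; 0.5 -0.03 -0.25 -0.01 0 0 0; 0.5 -0.03 -0.25 -0.01 0 0 0; 0.5 -0.03 -0.25 -0.01 0 0 0; 0.5 -0.03 -0.25 -0.01 0 0 0")

```text
time_s: 35.5
position: [0.5324, -0.2602, 0.3341]
tcp_rot: [[-0.992, 0.128, 0.001], [0.128, 0.992, -0.001], [-0.001, -0.0, -1.0]]
force: [-0.5, -0.2, 0.4]
opening: 0.502
grasp_force: 0.0
```

```bash
python3 - <<'E'
from h import *
p,s=look('w14.png'); print(s['position']); sp('lid',p); sp('lid_handle',p)
E
```

```text
[ 0.53235276 -0.26020738  0.33405623]
lid [ 5.679e-01 -2.954e-01 -5.000e-04] 0.67
lid_handle [ 0.5683 -0.2909  0.0315] 0.8
lid_handle [ 0.5679 -0.2916 -0.002 ] 0.22
```

View pics/w14.png

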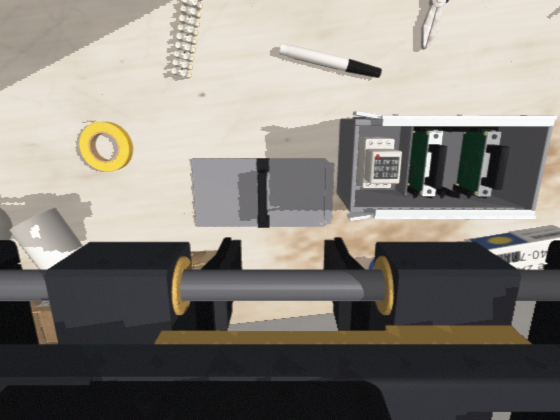

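The lid lies at pixels u 192–331, v 158–226, still about square to the box, handle bar at u≈263. It is near the box end but clear of it.

```bash
python3 - <<'E'
from h import *
p,s=last()
g=p['pixels'].astype(int).sum(2)
for v in (165,180,195,210):
    c=np.nonzero(g[v,245:285]<100)[0]+245; print(v,c.min(),c.max(), px(p,s,[[(c.min()+c.max())/2,v]],.037).round(4))
    d=g[v,180:345].astype(int); print('  left edge',180+np.argmin(np.diff(d[:30])))
W=px(p,s,[[192,158],[192,226],[326,158]],.005); print(W.round(4))
a=W[2]-W[0]; print(np.degrees(np.arctan2(a[1],a[0])))
ys=[]
for u in range(200,250,5):
    d=g[145:172,u]; ys.append([u,145+np.argmin(np.diff(d))+.5])
for u in range(275,320,5):
    d=g[145:172,u]; ys.append([u,145+np.argmin(np.diff(d))+.5])
X=px(p,s,ys,.005); q=np.polyfit(X[:,1],X[:,0],1); print('edge yaw',90-np.degrees(np.arctan(q[0])),np.abs(X[:,0]-np.polyval(q,X[:,1])).max(),np.polyval(q,-.29)+.051)
E
```

```text
Traceback (most recent call last):
ValueError: zero-size array to reduction operation minimum which has no identity
```

```bash
python3 - <<'E'
from h import *
p,s=last()
g=p['pixels'].astype(int).sum(2)
for v in (172,185,200,212):
    c=np.nonzero(g[v,245:285]<130)[0]+245
    if len(c): print(v,c.min(),c.max(), px(p,s,[[(c.min()+c.max())/2,v]],.037).round(4))
c=[k for k in range(150,235) if (g[k,255:272]<130).sum()>4]; print('bar rows',c[0],c[-1],px(p,s,[[263,c[0]],[263,c[-1]]],.037).round(4))
ys=[]
for u in list(range(200,250,5))+list(range(275,320,5)):
    d=g[145:172,u]; ys.append([u,145+np.argmin(np.diff(d))+.5])
X=px(p,s,ys,.005); q=np.polyfit(X[:,1],X[:,0],1); print('edge yaw',90-np.degrees(np.arctan(q[0])),np.abs(X[:,0]-np.polyval(q,X[:,1])).max(),np.polyval(q,-.29)+.051)
print(px(p,s,[[192,190],[326,158]],.005).round(4))
E
```

```text
172 258 265 [[ 0.5292 -0.2868  0.037 ]]
185 259 265 [[ 0.5468 -0.2887  0.037 ]]
200 258 265 [[ 0.5673 -0.2924  0.037 ]]
212 259 265 [[ 0.5843 -0.2942  0.037 ]]
bar rows 159 226 [[ 0.5123 -0.2824  0.037 ]
 [ 0.6046 -0.2957  0.037 ]]
edge yaw 82.64971886943731 3.3306690738754696e-16 0.5642395721909118
[[ 0.5473 -0.3935  0.005 ]
 [ 0.5261 -0.1961  0.005 ]]
```

```bash
python3 - <<'E'
from h import *
tgt([.567,-.2915,.0345],82.55)
E
```

```text
MOVE [-0.0748 -0.0518  0.6003] [-0.0015  0.0029  0.0022] yaw now 82.65
```

jog_arm(rows="0.5 -0.075 -0.052 0.05 0 0 0; 0.5 -0.075 -0.052 0.12 0 0 0; 0.5 -0.075 -0.052 0.2 0 0 0; 0.5 -0.075 -0.052 0.28 0 0 0; 0.5 -0.075 -0.052 0.35 0 0 0; 0.5 -0.075 -0.052 0.42 0 0 0; 0.5 -0.075 -0.052 0.48 0 0 0; 0.5 -0.075 -0.052 0.53 0 0 0; 0.5 -0.075 -0.052 0.57 0 0 0; 0.5 -0.075 -0.052 0.59 0 0 0; 0.5 -0.075 -0.052 0.6 0 0 0; 0.5 -0.075 -0.052 0.6 0 0 0; 0.5 -0.075 -0.052 0.6 0 0 0; 0 -0.075 -0.052 0.6 0 0 0; 0 -0.075 -0.052 0.6 0 0 0; 0 -0.075 -0.052 0.6 0 0 0; 0 -0.075 -0.052 0.6 0 0 0; 0 -0.075 -0.052 0.6 0 0 0; 0 -0.075 -0.052 0.6 0 0 0")

```text
time_s: 37.23
position: [0.567, -0.293, 0.0348]
tcp_rot: [[-0.992, 0.13, 0.003], [0.13, 0.992, -0.002], [-0.003, -0.002, -1.0]]
force: [0.5, 1.5, 4.2]
opening: 0.136
grasp_force: 30.2
```

jog_arm(rows="0 0 -0.01 -0.01 0 0 0; 0 0 -0.03 -0.03 0 0 0; 0 0 -0.03 -0.07 0 0 0; 0 0 -0.03 -0.12 0 0 0; 0 0 -0.03 -0.17 0 0 0; 0 0 -0.03 -0.22 0 0 0; 0 0 -0.03 -0.25 0 0 0; 0 0 -0.03 -0.25 0 0 0; 0 0 -0.03 -0.25 0 0 0")

```text
time_s: 37.98
position: [0.5649, -0.3086, 0.1608]
tcp_rot: [[-0.991, 0.13, 0.004], [0.13, 0.991, -0.003], [-0.004, -0.003, -1.0]]
force: [-0.3, 0.1, -2.6]
opening: 0.135
grasp_force: 30.0
```

```bash
python3 - <<'E'
from h import *
b=boxpt(-.215); print(b); tgt([*b,.155],82.55); p,s=look('w15.png'); print(s['position'],s['grasp_force'],s['opening'])
sp('lid',p); sp('lid_handle',p); sp('rail_mouth',p)
b=boxpt(-.1865); tgt([*b,.14],82.55)
E
```

```text
[ 0.5126229  -0.28918505]
MOVE [0.1087 0.025  0.011 ] [-0.0036  0.0057 -0.0006] yaw now 82.52
[ 0.56488225 -0.30861473  0.1607778 ] 29.997964622452855 0.13548142946900826
lid [ 0.5652 -0.3102  0.1213] 0.59
lid_handle [ 0.5623 -0.305   0.1548] 0.95
MOVE [0.1058 0.0791 0.0356] [ 0.0007 -0.0011 -0.0001] yaw now 82.55
```

View pics/w15.png

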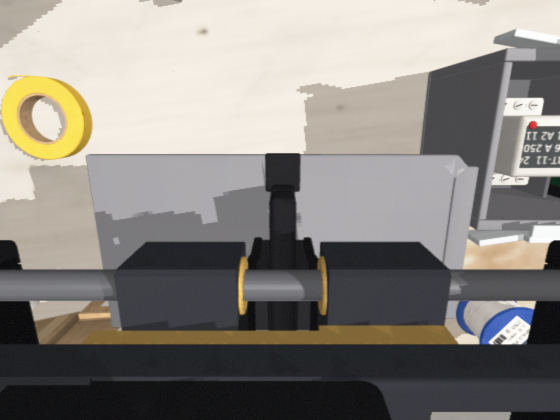

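```bash
python3 - <<'E'
from h import *
p,s=last()
g=cv2.GaussianBlur(p['pixels'],(3,3),0).astype(int).sum(2)
pts=[]
for u in list(range(100,260,8))+list(range(305,450,8)):
    d=np.diff(g[145:166,u]); pts.append([u,145+np.argmin(d)+.5])
X=px(p,s,pts,.131); q=np.polyfit(X[:,1],X[:,0],1); r=X[:,0]-np.polyval(q,X[:,1]); ok=abs(r)<.0015; q=np.polyfit(X[ok,1],X[ok,0],1)
print('yaw',90-np.degrees(np.arctan(q[0])),ok.sum(),len(ok),np.array(pts)[:,1])
P=s['position']; a=np.radians(82.55); 
L=np.polyval(q,P[1])-P[0]; print('near edge - tcp perp',L*np.sin(a))
print(px(p,s,[[91,200],[478,200]],.131).round(4))
for v in (200,):
    print(g[v,80:110].tolist(), g[v,440:490].tolist())
E
```

```text
yaw 82.60994131547079 36 39 [153.5 153.5 153.5 153.5 153.5 153.5 153.5 153.5 153.5 153.5 153.5 153.5
 153.5 153.5 153.5 153.5 153.5 153.5 153.5 153.5 153.5 153.5 153.5 153.5
 153.5 153.5 153.5 153.5 153.5 153.5 153.5 153.5 153.5 153.5 153.5 150.5
 148.5 162.5 148.5]
near edge - tcp perp -0.05342849703925388
[[ 0.5232 -0.4047  0.131 ]
 [ 0.5498 -0.201   0.131 ]]
[512, 513, 513, 513, 514, 514, 517, 517, 516, 516, 511, 494, 481, 490, 504, 507, 509, 509, 508, 507, 507, 507, 508, 507, 508, 508, 507, 508, 508, 508] [521, 521, 522, 522, 522, 521, 522, 522, 519, 503, 451, 393, 406, 465, 501, 508, 510, 511, 513, 515, 518, 517, 518, 520, 521, 521, 524, 526, 525, 524, 524, 518, 485, 393, 285, 231, 225, 223, 222, 231, 264, 334, 421, 485, 510, 517, 520, 506, 442, 350]
```

```bash
python3 - <<'E'
from h import *
b=boxpt(-.1865,.002); print(b); tgt([*b,.152],82.55)
E
```

```text
[ 0.51830135 -0.26118496]
MOVE [0.1018 0.0791 0.0116] [ 0.0007 -0.0011 -0.0001] yaw now 82.55
```

jog_arm(rows="0 0.03 0 0 0 0 0; 0 0.06 0 0 0 0 0; 0 0.09 0 0 0 0 0; 0 0.102 0.02 0.011 0 0 0; 0 0.102 0.05 0.011 0 0 0; 0 0.102 0.079 0.011 0 0 0; 0 0.102 0.079 0.011 0 0 0; 0 0.102 0.079 0.011 0 0 0; 0 0.102 0.079 0.011 0 0 0")

```text
time_s: 38.93
position: [0.5203, -0.2618, 0.1541]
tcp_rot: [[-0.992, 0.128, 0.003], [0.128, 0.992, -0.003], [-0.004, -0.002, -1.0]]
force: [-0.3, -0.1, -2.2]
opening: 0.13
grasp_force: 30.0
```

```bash
python3 - <<'E'
from h import *
p,s=look('w16.png')
b=boxpt(-.1865,.002); print(s['position'],s['grasp_force']); tgt([*b,.1395],82.55)
E
```

```text
[ 0.52029708 -0.26181373  0.15405266] 29.998032627627254
MOVE [0.004  0.0014 0.0291] [-0.0029  0.0044  0.0014] yaw now 82.61
```

View pics/w16.png

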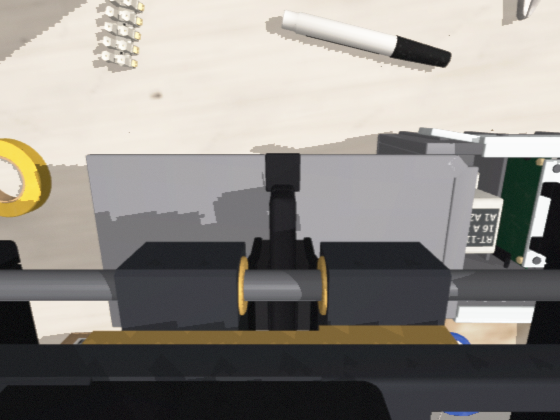

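```bash
python3 - <<'E'
from h import *
p,s=last()
a=np.radians(82.55); X=np.array([np.sin(a),-np.cos(a)]);Y=np.array([np.cos(a),np.sin(a)])
g=p['pixels'].astype(int).sum(2)
for u in (480,500,520,535): print(u,g[128:164,u].tolist())
def bx(uv,z):
    d=px(p,s,[uv],z)[0,:2]-[.5405,-.076]; return (d@X).round(4),(d@Y).round(4)
print('lid edge',bx([200,154],.1243),bx([420,154],.1243))
for u in (490,520):
    for v in (137,157): print(u,v,bx([u,v],.114))
E
```

```text
480 [696, 699, 698, 679, 356, 257, 354, 472, 526, 427, 392, 388, 380, 372, 360, 355, 356, 358, 353, 355, 355, 350, 348, 348, 349, 339, 295, 231, 226, 222, 219, 222, 219, 216, 217, 221]
500 [700, 698, 698, 694, 682, 480, 251, 288, 489, 731, 755, 756, 756, 756, 755, 752, 752, 753, 753, 752, 752, 751, 752, 751, 752, 753, 751, 748, 719, 409, 231, 225, 219, 215, 223, 224]
520 [695, 691, 697, 697, 687, 530, 379, 463, 537, 728, 754, 755, 756, 756, 755, 752, 752, 752, 753, 752, 752, 752, 751, 751, 752, 752, 751, 749, 722, 373, 133, 94, 100, 97, 97, 103]
535 [690, 696, 687, 509, 311, 237, 314, 457, 530, 727, 753, 755, 756, 756, 755, 752, 752, 752, 752, 753, 752, 751, 750, 750, 750, 751, 750, 748, 723, 387, 133, 94, 133, 166, 152, 144]
lid edge (np.float64(-0.049), np.float64(-0.228)) (np.float64(-0.0492), np.float64(-0.1156))
490 137 (np.float64(-0.0572), np.float64(-0.075))
490 157 (np.float64(-0.0465), np.float64(-0.0732))
520 137 (np.float64(-0.0572), np.float64(-0.0591))
520 157 (np.float64(-0.0466), np.float64(-0.057))
```

jog_arm(rows="0 0.0045 0.0015 0.005 -0.003 0.004 0; 0 0.0045 0.0015 0.012 -0.003 0.004 0; 0 0.0045 0.0015 0.02 -0.003 0.004 0; 0 0.0045 0.0015 0.026 -0.003 0.004 0; 0 0.0045 0.0015 0.029 -0.003 0.004 0; 0 0.0045 0.0015 0.029 -0.003 0.004 0; 0 0.0045 0.0015 0.029 -0.003 0.004 0")

```text
time_s: 39.57
position: [0.5171, -0.2609, 0.1391]
tcp_rot: [[-0.992, 0.13, -0.001], [0.13, 0.992, 0.001], [0.001, 0.001, -1.0]]
force: [1.3, -0.1, -1.9]
opening: 0.138
grasp_force: 30.0
```

jog_arm(rows="0 -0.0015 0.01 0 0 0 0; 0 -0.0015 0.02 0 0 0 0; 0 -0.0015 0.03 0 0 0 0; 0 -0.0015 0.04 0 0 0 0; 0 -0.0015 0.05 0 0 0 0; 0 -0.0015 0.06 0 0 0 0; 0 -0.0015 0.06 0 0 0 0")

```text
time_s: 40.15
position: [0.5217, -0.2297, 0.1394]
tcp_rot: [[-0.992, 0.128, -0.001], [0.128, 0.992, 0.002], [0.001, 0.002, -1.0]]
force: [-1.2, 0.4, -2.4]
opening: 0.133
grasp_force: 30.0
```

```bash
python3 - <<'E'
from h import *
p,s=look('w17.png'); b=boxpt(-.0025,.002); tgt([*b,.139],82.55)
im=cv2.imread('pics/w17.png'); cv2.imwrite('pics/c17.png',cv2.resize(im[110:330,320:560],None,fx=2.5,fy=2.5))
E
```

```text
MOVE [-0.0015  0.3058  0.0012] [ 0.0015 -0.0014  0.0016] yaw now 82.62
```

View pics/c17.png

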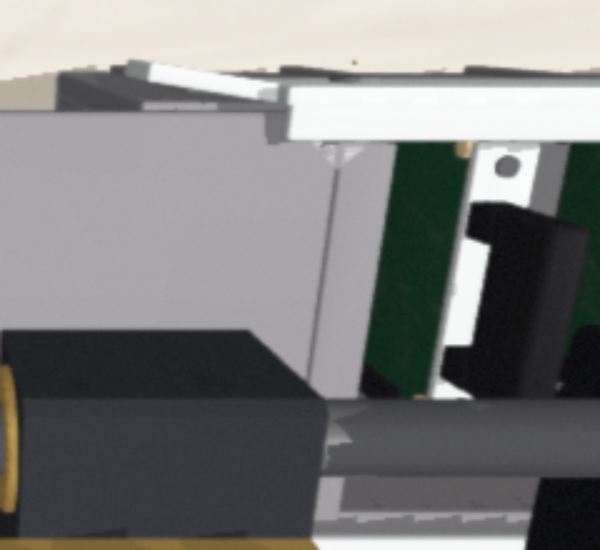

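The lid's leading corner is under the lip (white rail covers its edge at crop (330,140)). Push on.

jog_arm(rows="0 -0.001 0.02 0 0 0 0; 0 -0.001 0.045 0 0 0 0; 0 -0.001 0.07 0 0 0 0; 0 -0.001 0.095 0 0 0 0; 0 -0.001 0.12 0 0 0 0; 0 -0.001 0.145 0 0 0 0; 0 -0.001 0.17 0 0 0 0; 0 -0.001 0.195 0 0 0 0; 0 -0.001 0.22 0 0 0 0; 0 -0.001 0.24 0 0 0 0; 0 -0.001 0.26 0 0 0 0; 0 -0.001 0.275 0 0 0 0; 0 -0.001 0.285 0 0 0 0; 0 -0.001 0.285 0 0 0 0")

```text
time_s: 41.37
position: [0.5407, -0.0889, 0.1395]
tcp_rot: [[-0.992, 0.128, -0.001], [0.128, 0.992, 0.001], [0.001, 0.001, -1.0]]
force: [0.3, -0.7, -2.8]
opening: 0.134
grasp_force: 30.0
```

jog_arm(rows="0 0 0.006 0 0 0 0; 0 0 0.012 0 0 0 0; 0 0 0.016 0 0 0 0; 0 0 0.019 0 0 0 0; 0 0 0.021 0 0 0 0; 0 0 0.023 0 0 0 0; 0 0 0.023 0 0 0 0")

```text
time_s: 41.95
position: [0.5421, -0.0799, 0.1398]
tcp_rot: [[-0.992, 0.129, -0.001], [0.129, 0.992, -0.001], [0.001, -0.002, -1.0]]
force: [-1.7, -4.1, -1.4]
opening: 0.132
grasp_force: 30.0
```

jog_arm(rows="0 0 0.003 0.001 0 0 0; 0 0 0.006 0.002 0 0 0; 0 0 0.008 0.002 0 0 0; 0 0 0.008 0.002 0 0 0; 0 0 0.008 0.002 0 0 0")

```text
time_s: 42.37
position: [0.5425, -0.0797, 0.1396]
tcp_rot: [[-0.992, 0.127, -0.001], [0.127, 0.992, -0.008], [0.0, -0.008, -1.0]]
force: [-5.5, -15.4, 2.2]
opening: 0.139
grasp_force: 30.0
```

jog_arm(rows="0 0 -0.004 0.003 0 0 0; 0 0 -0.004 0.003 0 0 0; 0.4 0 -0.006 0.003 0 0 0; 0.4 0 -0.006 0.003 0 0 0; 0.4 0 -0.006 0.003 0 0 0; 0.4 0 -0.006 0 0 0 0; 0.4 0 -0.006 -0.05 0 0 0; 0.4 0 -0.006 -0.1 0 0 0; 0.4 0 -0.006 -0.18 0 0 0; 0.4 0 -0.006 -0.26 0 0 0; 0.4 0 -0.006 -0.34 0 0 0; 0.4 0 -0.006 -0.4 0 0 0; 0.4 0 -0.006 -0.4 0 0 0")

```text
time_s: 43.45
position: [0.546, -0.0783, 0.3463]
tcp_rot: [[-0.992, 0.129, 0.014], [0.129, 0.992, -0.004], [-0.014, -0.002, -1.0]]
force: [1.5, -0.6, -0.3]
opening: 0.4
grasp_force: 0.0
```

```bash
python3 - <<'E'
from h import *
p,s=look('w18.png'); print(s['position']); sp('lid',p); sp('lid_handle',p)
im=cv2.imread('pics/w18.png'); cv2.imwrite('pics/c18.png',cv2.resize(im[100:280,160:440],None,fx=2.8,fy=2.8))
E
```

```text
[ 0.54603343 -0.07826587  0.34625528]
lid_handle [ 0.5388 -0.0761  0.1312] 0.95
```

View pics/c18.png

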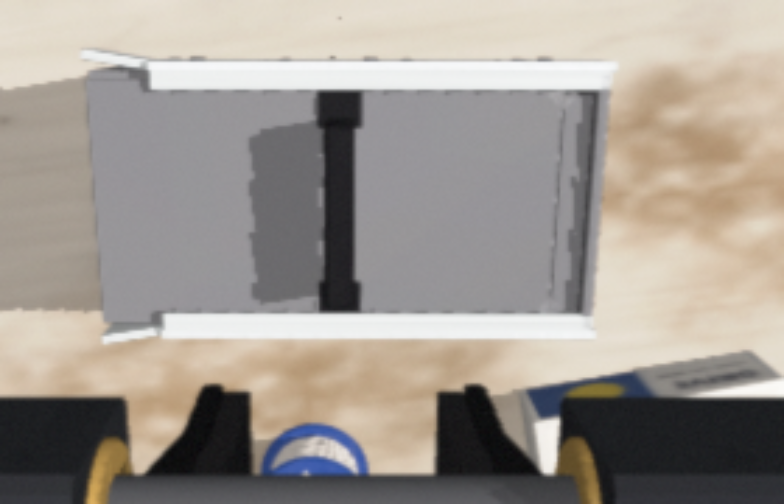

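```bash
python3 - <<'E'
from h import *
p,s=last()
a=np.radians(82.55); X=np.array([np.sin(a),-np.cos(a)]);Y=np.array([np.cos(a),np.sin(a)])
C=lambda u,v:[160+u/2.8,100+v/2.8]
def bx(uv,z):
    d=px(p,s,[uv],z)[0,:2]-[.5405,-.076]; return (d@X).round(4),(d@Y).round(4)
g=p['pixels'].astype(int).sum(2)
print(g[171,360:385].tolist()); print(g[171,188:205].tolist())
print('lead at .108',bx(C(578,200),.108),bx(C(584,200),.108),'wall at .114',bx(C(597,200),.114),'tail',bx(C(96,200),.108))
print('bar',bx(C(340,150),.14),bx(C(340,250),.14))
E
```

```text
[438, 448, 452, 450, 421, 333, 312, 313, 294, 218, 260, 393, 442, 457, 452, 448, 475, 478, 475, 480, 483, 493, 504, 524, 535]
[461, 459, 457, 456, 441, 414, 453, 453, 455, 452, 451, 452, 452, 455, 452, 454, 458]
lead at .108 (np.float64(-0.0014), np.float64(0.0961)) (np.float64(-0.0014), np.float64(0.0986)) wall at .114 (np.float64(-0.0025), np.float64(0.1023)) tail (np.float64(-0.0011), np.float64(-0.1025))
bar (np.float64(-0.0257), np.float64(-0.0018)) (np.float64(0.0124), np.float64(-0.0017))
```

The lid is under both lips. Its tail is flush with the box end and its leading edge reaches the end wall within 1 mm; it stopped there hard at 15 N. Handing in.

```bash
python3 -c "
from h import *
print(bot.hand_in())"
```

```text
the job is handed in; nothing more can be done
None
```

The kit is packed and handed in: both cards stand all the way down in box slots 1 and 3, the relay stands upright in the bay, and the lid is pushed to a hard stop at the end wall. The job took about 44 s.

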